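Set a turned shaft up on V-blocks under the dial for a run-out check

TASK

Set the shaft up for a run-out check on the surface plate: stand the two V-blocks on the front half of the plate (the half nearer the robot) and gently lay the shaft in their grooves, parallel to the plate's long side, with its plain end to the left, its threaded end to the right, and one block under the middle of each journal, the collar between them. Stand the steel stop block upright and square, facing the shaft's plain end and no more than 15 mm from it, and stand the dial stand behind the shaft with the tip of its plunger right above the middle of the collar. Front, behind, left and right are as seen from the robot; leave the ring, the bottle and the screwdriver alone.

Things in the scene. Friction and masses are not known exactly. Their poses are not given: they have to be found in the camera images.
- plate: Dark cast-iron surface plate on the bench, fixed, 160 mm (x) by 250 mm (y, the long side) by 40 mm high. Origin: centre of its underside; its flat top is 40 mm above the origin. z is up, -x is its front side (towards the robot), +y its left side. It stands turned by up to 0.2 rad.
- v_block_1_mid (a point): One of two identical steel V-blocks, 40 mm across the groove (x), 35 along it (y), 40 high (z), 0.3 kg. Point: its centre, 20 mm up. A 90-degree groove, 30 mm wide, 15 deep, runs along y in the top; a journal lying in it has its axis 42 mm above the block's underside. Grip the flat +x and -x sides. Starts upright on the bench, groove up, turned up to 0.6 rad.
- v_block_2_mid (a point): The other, identical V-block of the pair (same size, axes, point and start). The two are interchangeable.
- shaft_mid (a point): Turned steel shaft, 0.7 kg, starts level in the wooden rest, axis 40 mm above the bench. Point: on the axis, middle of the collar (40 mm diameter, 24 wide: grip across it). y runs along the shaft to the plain end at +75 mm; journals (24 mm diameter) reach from the collar to +75 and -68; a threaded 16 mm stub ends at -88. Blocks belong 46 mm from the collar's middle. x, z roll with it.
- shaft_rest: Wooden shaft rest, fixed, 60 mm (x) by 124 (y) by 41 high: an 8 mm board with two notched uprights, 14 mm thick, at y = +42 and -42 mm, in which the shaft starts along y, plain end at +y; lift it straight up. Origin: centre of its underside; z is up.
- stop_mid (a point): Stop block: rectangular ground-steel block with rows of bored holes, 50 mm (x) by 25 (y) by 75 high (z), 0.6 kg. Point: its centre, 37.5 mm up. One of its broad 50 by 75 faces (+y or -y, either) is to face the shaft's end, the shaft's axis meeting the middle of its width. Grip across the 50 mm. Starts upright on the bench, turned up to 0.6 rad.
- stand_clamp (a point): Dial indicator on a stand, 0.65 kg: base 50 by 50 by 55 mm high, post to 152 mm, dark clamp block 26 (x) by 24 (y) by 34 high, rod towards -x with a 42 mm dial. Point: centre of the clamp, over the base's centre, 125 mm up; grip it across y. Plunger tip: 80 mm from the post towards -x, 70 mm up, 8 mm clear of the laid collar. Starts upright on the bench, dial to the robot, turned up to 0.4 rad.
- steel_ring: Bystander: heavy bare-steel ring, 90 mm outer diameter, 32 mm high, on the bench. Origin: centre of its underside. Not to be disturbed.
- drink_bottle: Bystander: upright drink bottle with a yellow cap, 56 mm diameter, 150 mm high. Origin: centre of its underside. Not to be disturbed.
- screwdriver: Bystander: screwdriver lying on the bench at the robot's left, beside the base, with a red handle, about 200 mm long along its x. Origin: under its middle. Not to be disturbed.
Things that resemble listed ones, but are neither listed nor needed, are in the scene too. What is shaped like the part that bears stop_mid but pink or red is not meant.

How it is judged:
On the way, in this order (a step that is already met when the one before it is completed fails the run):
1. both V-blocks stand upright on the front half of the plate (z of v_block_1_mid in the frame of plate between 0.057 and 0.063 m and angle between each of v_block_1_mid, v_block_2_mid's own z axis and vertical below 0.06 rad and x of v_block_1_mid in the frame of plate between -0.08 and 0 m and y of v_block_1_mid in the frame of plate between -0.125 and 0.125 m and z of v_block_2_mid in the frame of plate between 0.057 and 0.063 m and x of v_block_2_mid in the frame of plate between -0.08 and 0 m and y of v_block_2_mid in the frame of plate between -0.125 and 0.125 m), for 0.2 s.
2. the shaft lies level in both V-blocks, one under the middle of each journal (z of shaft_mid in the frame of plate between 0.079 and 0.085 m and angle between shaft_mid's own y axis and vertical between 1.53 and 1.61 rad and x of shaft_mid in the frame of plate between -0.08 and 0 m and angle between the y axis of shaft_mid and the y axis of plate, either way round below 0.15 rad and ((y of v_block_1_mid in the frame of shaft_mid between 0.034 and 0.058 m and y of v_block_2_mid in the frame of shaft_mid between -0.058 and -0.034 m) or (y of v_block_2_mid in the frame of shaft_mid between 0.034 and 0.058 m and y of v_block_1_mid in the frame of shaft_mid between -0.058 and -0.034 m))), for 0.2 s.
At the end, for the whole second after the job is handed in: Blocks upright on the plate's front half, 34-58 mm either side of the collar; shaft level in both Vs, within 0.15 rad of the plate; stop upright, left, square to 0.2 rad, 0-15 mm off the plain end, 18 mm sideways; stand upright on rear half, tip within 12 mm of collar middle; released, at rest (all of step 1 and all of step 2 and z of stop_mid in the frame of plate between 0.0745 and 0.0805 m and angle between each of stop_mid, stand_clamp's own z axis and vertical below 0.06 rad and y of stop_mid in the frame of plate above 0.02 m and y of stop_mid in the frame of shaft_mid between 0.086 and 0.1025 m and x of shaft_mid in the frame of stop_mid between -0.018 and 0.018 m and angle between the y axis of stop_mid and the y axis of plate, either way round below 0.2 rad and z of stand_clamp in the frame of plate between 0.162 and 0.168 m and x of stand_clamp in the frame of plate above 0 m and x of shaft_mid in the frame of stand_clamp between -0.092 and -0.068 m and y of shaft_mid in the frame of stand_clamp between -0.012 and 0.012 m and linear speed of each of v_block_1, v_block_2, shaft, stop_block, dial_stand below 0.02 m/s); the robot touches nothing.
It fails at once if a bystander (ring, bottle or screwdriver) is shifted by more than 30 mm (distance of any of steel_ring, drink_bottle, screwdriver from where it was at the start of the episode above 0.03 m).
It fails at once if the shaft is dropped or banged on to a V-block (over 80 N) (contact force between shaft and v_block_1 above 80 N or contact force between shaft and v_block_2 above 80 N).
It also fails if it takes over 125 s, if anything falls off the work surface, if the arm or the gripper's body presses on something with over 40 N, if the wrist force passes 120 N, or if a joint passes its speed limit or range.

ROBOT

A 6-joint arm with a two-finger parallel gripper is mounted at the origin on the work surface. World frame = base frame: x ahead of the robot, y to its left, z up, the work surface at z = 0. Lengths are in m, angles in rad, forces in N, time in s.
With the tool pointing down it reaches from about 0.35 to 0.85 m from the base axis. Payload 8.1 kg.
Tool frame: the origin (TCP) lies on the centre line of the jaws, within the pads' length; the fingertips stand 14 mm ahead of it and the grasp point (between the pads) lies 5 mm behind it (manip.tips_ahead is the distance from the TCP to the fingertips, in m); z points along the fingers, y is the direction in which the jaws open and shut (so a half turn about z gives the same grasp; the last joint's range is limited). The gripper opens to 93 mm and grips with 3 to 60 N. Pads are 15 mm wide; open, the fingers measure 128 mm over their backs; the gripper's body (75 mm by 188 mm) begins 65 mm behind the grasp point.
Start: joints at [-1.271, 0.13, 1.488, -0, 1.523, -0.085], TCP at [0.225, -0.556, 0.204] pointing down, gripper open.
Joint ranges: [-2.96, 2.96], [-0.89, 2.26], [0.02, 2.5], [-1.34, 4.48], [0, 2.73], [-2.66, 2.66]. Speed limits (rad/s): [2.39, 2.39, 2.79, 3.14, 3.14, 3.14].

INTERFACE

Orientations are given as a rotation vector (axis times angle).
In Python, from cell import status, read_camera, camera_model, close_job, manip gives the robot as it stands. The module is installed in compiled form; this text tells all that it offers.
- The arm moves only by the shell command python3 -m pendant 'ROWS'. ROWS is JSON, a list of rows, each a list of 3 entries, a list of its own where there are three numbers: the shift along the tool's x, y, z in mm, then the turn, a rotation vector about the tool's x, y, z in degrees, then the closure, from 0 (fully open) to 1 (shut). In form: [[[x, y, z], [ax, ay, az], grip], ...]. A call has 1 to 8 rows; each row is the pose to reach, as a shift and turn from the pose commanded when the call began, along the tool's axes at that moment; what a row does not reach only later rows make up. A row lasts 1/10 s, in which the tool goes at most 50 mm and 8.59 degrees, less where a joint would pass 70% of its speed; a pose out of reach is approached as far as the arm can. A call with a gripper value outside its range is refused whole. The fingers move at their own pace and stop on an object; the grip force is fixed at half the most. Time passes only in rows, so rows that repeat a pose let the fingers close. It gives the time, the measured TCP pose, the force and the opening at its end, in the units of the state.
- status.observe(): the state, without advancing time (a new reading comes with each control period).
- read_camera(name): name is "side" or "top" or "wrist"; returns the picture (480x640x3 uint8, red, green, blue); there is no depth.
- camera_model(name): a dict with "mtx" (3x3 intrinsics, pixels), "rvec" (rotation vector, rad) and "tvec" (3), from world to camera coordinates, as OpenCV has them. Camera axes: x right, y down, z forward; pixel columns grow to the right and rows downward; lengths in m; the calibration is good to about 2 mm. A picture is of the moment at which its call begins: read the wrist's pose just before it. camera_model takes no time and is no camera call; for the wrist camera it gives the pose at the moment of the call.
- close_job(): hands the job in, once; it reports no verdict.
The state is a dict: "time_s": time; "joint_pos": joint angles; "qd": joint speeds; "tau": joint torques, N m; "eef_pos": TCP position; "eef_rot": TCP orientation; "ft_force": force on the tool from outside, world axes, zero at the start; "ft_torque": the same for the moment, N m; "opening": finger opening in m.
Only numpy, scipy, OpenCV 4.12 (cv2) and the standard library are available. Lean on these libraries where they do the work, as an engineer would, in place of code of your own. Each camera call takes 0.05 s, during which the arm holds its last target.

## Working session

There is one attempt and no reset: what is moved stays moved. The work goes in short steps, Python scripts to look and compute and a shell command to move; the robot and the scene stay as the last step left them, time stands still between calls to the robot, and variables do not carry over. Pictures are saved under pics/ and viewed, and the job is handed in when it is done.

```bash
mkdir -p pics; python3 - <<'E'
from cell import status, read_camera, camera_model, manip
import cv2,numpy as np
print(status.observe()); print([a for a in dir(manip) if a[0]!='_'])
for n in ["top","side","wrist"]:
    cv2.imwrite(f"pics/{n}0.png",read_camera(n)[:,:,::-1])
    m=camera_model(n);R=cv2.Rodrigues(np.array(m['rvec']))[0];print(n,m,'C',-R.T@np.array(m['tvec']).ravel())
E
```

```text
{'time_s': 0.0, 'joint_pos': array([-1.27138987e+00,  1.31133150e-01,  1.48923400e+00,  6.35193931e-06,
        1.52298666e+00, -8.53917115e-02]), 'qd': array([ 3.35954357e-04, -1.87640187e-04, -8.63475056e-05,  2.32204308e-04,
        8.23519030e-04,  2.09914891e-03]), 'tau': array([ 1.19094555e-03, -5.59846365e+01, -4.91756165e+01,  7.69971055e-02,
        3.55156465e-02, -1.63637287e-04]), 'eef_pos': array([ 0.2250823 , -0.55556723,  0.20282906]), 'eef_rot': array([-3.08190564e+00, -6.00381872e-01,  2.85393688e-04]), 'ft_force': array([ 0.14564563, -0.32796682, -0.41577068]), 'ft_torque': array([-0.00889589,  0.00283217,  0.06216887]), 'opening': 0.09314302561695037}
['Unreachable', 'tips_ahead']
top {'mtx': array([[453.5812847 ,   0.        , 321.67514713],
       [  0.        , 453.5812847 , 236.31770979],
       [  0.        ,   0.        ,   1.        ]]), 'rvec': array([ 2.13394625, -2.18858255,  0.13525743]), 'tvec': array([0.0441883 , 0.50664893, 1.05346502])} C [0.37747431 0.03798057 1.1065735 ]
side {'mtx': array([[502.88859103,   0.        , 325.04205777],
       [  0.        , 502.88859103, 239.3426562 ],
       [  0.        ,   0.        ,   1.        ]]), 'rvec': array([ 0.65524791, -2.56733362,  1.21781896]), 'tvec': array([0.43719656, 0.22544054, 1.10593307])} C [0.02692464 0.83367311 0.87710686]
wrist {'mtx': array([[400.06240552,   0.        , 315.82083391],
       [  0.        , 400.06240552, 239.89969986],
       [  0.        ,   0.        ,   1.        ]]), 'rvec': array([-2.4287969 ,  1.63727346,  0.2065123 ]), 'tvec': array([-0.59904068, -0.02891948,  0.38821657])} C [ 0.28742497 -0.53055415  0.38248837]
```

View pics/top0.png

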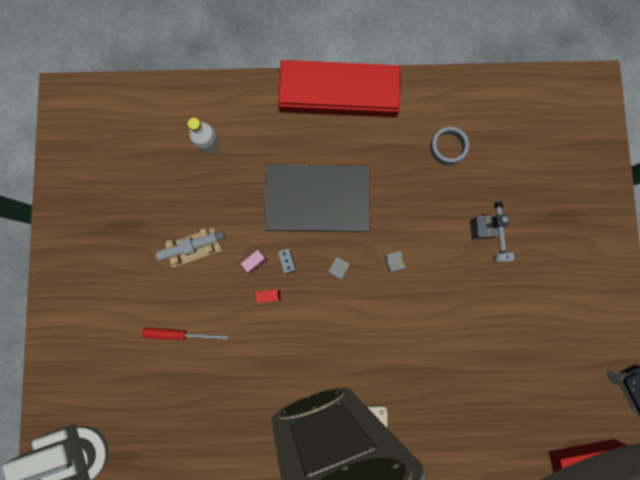

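View pics/side0.png

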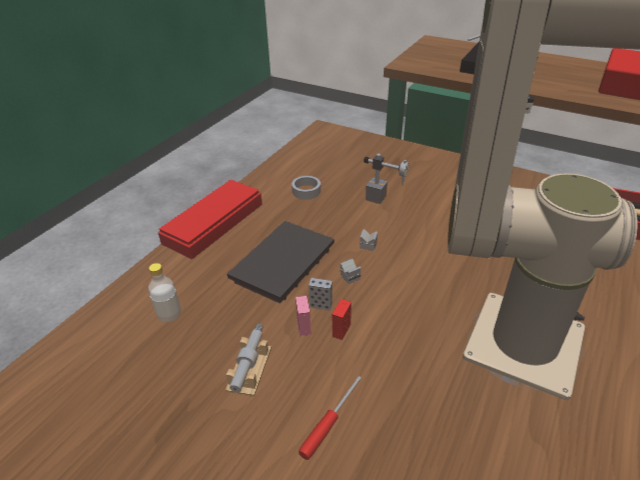

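View pics/wrist0.png

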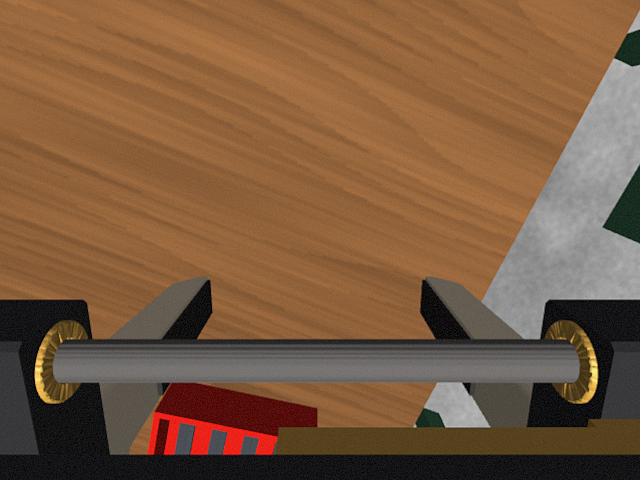

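```bash
cat > h.py <<'E'
from cell import status, read_camera, camera_model
import cv2,numpy as np
from scipy.spatial.transform import Rotation as Ro
def cam(n):
    m=camera_model(n);K=np.array(m['mtx']);R=cv2.Rodrigues(np.array(m['rvec']))[0];t=np.array(m['tvec']).ravel();return K,R,t
def px(c,uv,z):
    K,R,t=c;C=-R.T@t;d=R.T@np.linalg.inv(K)@np.array([uv[0],uv[1],1.]);return C+d*(z-C[2])/d[2]
def proj(c,P):
    K,R,t=c;p=(K@(R@np.atleast_2d(P).T+t[:,None])).T;return p[:,:2]/p[:,2:]
def crop(src,x0,y0,x1,y1,f,out):
    im=cv2.imread(src)[y0:y1,x0:x1];cv2.imwrite(out,cv2.resize(im,None,fx=f,fy=f,interpolation=cv2.INTER_CUBIC))
E
python3 - <<'E'
from h import *
crop('pics/top0.png',230,150,420,310,4,'pics/c1.png')
crop('pics/top0.png',140,210,240,290,6,'pics/c2.png')
crop('pics/top0.png',460,190,540,270,6,'pics/c3.png')
crop('pics/side0.png',220,210,420,400,4,'pics/c4.png')
E
```

```text
(no output)
```

View pics/c1.png

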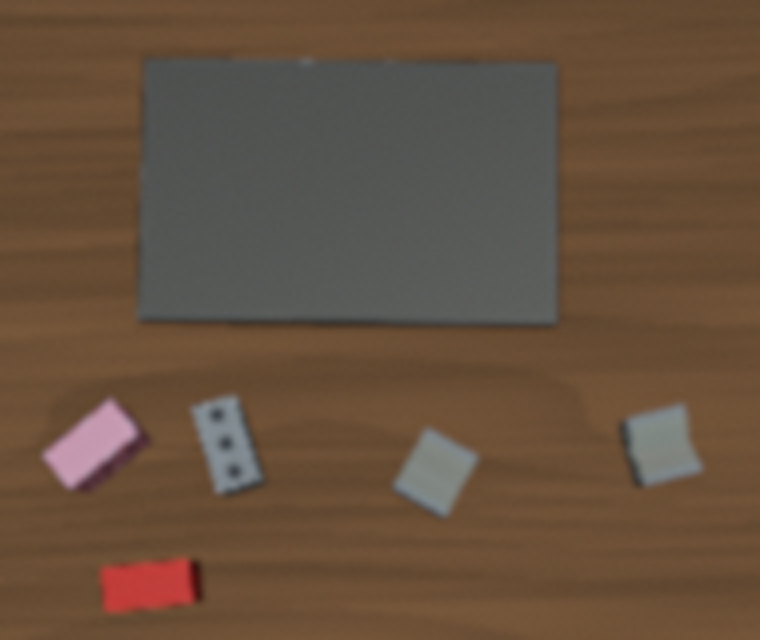

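View pics/c2.png

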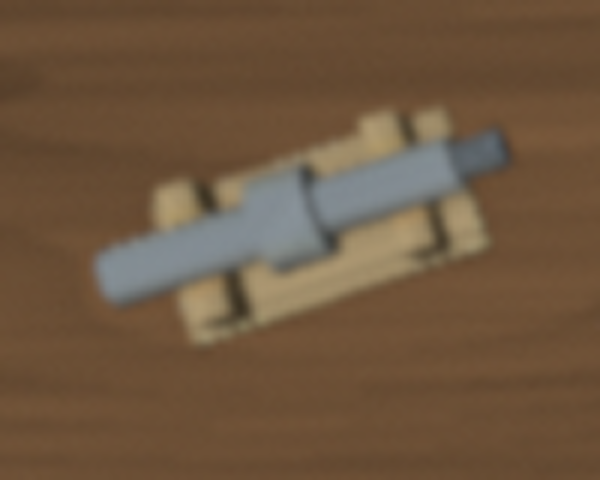

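View pics/c3.png

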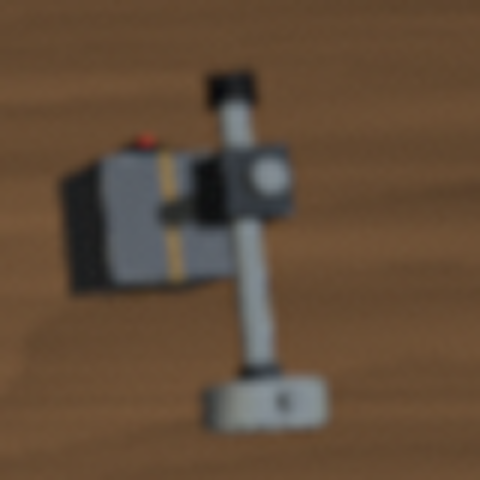

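View pics/c4.png

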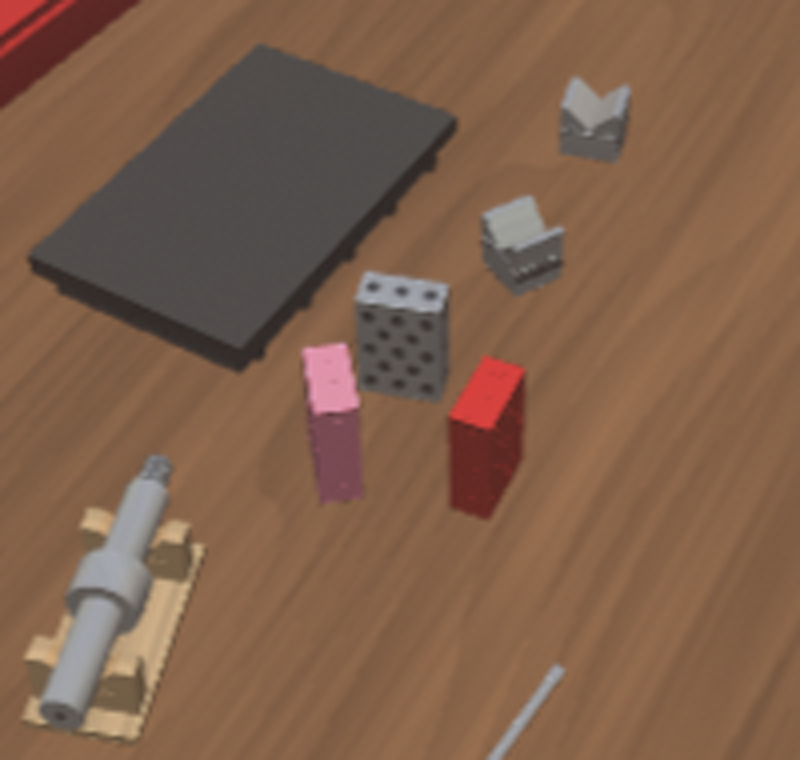

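```bash
cat >> h.py <<'E'
def pose():
    s=status.observe();R=Ro.from_rotvec(s['eef_rot']).as_matrix();return np.array(s['eef_pos']),R,s
def yawj(R): # direction angle of jaw axis (tool y) and tool x
    return np.degrees(np.arctan2(R[1,1],R[0,1])),np.degrees(np.arctan2(R[1,0],R[0,0]))
def goto(x,y,z,jaw,verbose=1):
    """jaw: desired world angle(deg) of the jaw axis (mod 180). prints shift mm in tool axes, turn deg"""
    p,R,s=pose();a,_=yawj(R);d=(jaw-a+90)%180-90
    best=None
    for dd in (d,d-180*np.sign(d) if d else 180):
        q6=s['joint_pos'][5]-np.radians(dd)
        th=np.radians(a+dd);yv=np.array([np.cos(th),np.sin(th),0]);zv=np.array([0,0,-1.]);xv=np.cross(yv,zv)
        Rt=np.stack([xv,yv,zv],1);rv=np.degrees(Ro.from_matrix(R.T@Rt).as_rotvec());sh=1000*R.T@(np.array([x,y,z])-p)
        print('shift',sh.round(1),'turn',rv.round(2),'jaw',round(dd,1))
        if best is None:best=1
    print('t',round(s['time_s'],2),'pos',p.round(4),'jaw/x ang',np.round(yawj(R),1),'tilt',round(np.degrees(np.arccos(-R[2,2])),2),'q',np.round(s['joint_pos'],2),'open',round(s['opening'],4),'F',np.round(s['ft_force'],1))
E
python3 - <<'E'
from h import *
c=cam('top')
cr=lambda u,v,f,x0,y0:(x0+(u+.5)/f-.5,y0+(v+.5)/f-.5)
C1=lambda pts,z:np.array([px(c,cr(u,v,4,230,150),z) for u,v in pts])
def show(n,P):
    print(n,P.mean(0).round(4));
    for i in range(len(P)):
        d=P[(i+1)%len(P)]-P[i];print('   len',round(np.linalg.norm(d),4),'ang',round(np.degrees(np.arctan2(d[1],d[0])),1))
show('plate',C1([(145,59),(558,63),(557,324),(139,320)],.04))
show('vb1',C1([(430,430),(478,460),(445,516),(395,485)],.04))
show('vb2',C1([(623,420),(685,405),(701,468),(642,486)],.04))
show('stop',C1([(192,405),(237,396),(263,482),(218,494)],.075))
C2=lambda pts,z:np.array([px(c,cr(u,v,6,140,210),z) for u,v in pts])
print('shaft ends',C2([(112,277),(506,148)],.045)); P=C2([(112,277),(506,148)],.045);d=P[0]-P[1];print(np.linalg.norm(d),np.degrees(np.arctan2(d[1],d[0])),'mid',P[1]+d*88/163)
print('collar',C2([(288,218)],.06), C2([(248,228),(309,208)],.05))
C3=lambda pts,z:np.array([px(c,cr(u,v,6,460,190),z) for u,v in pts])
print('post top',C3([(270,177)],.152),'clamp top',C3([(257,181)],.142),'dial',C3([(290,405)],.125), 'rod back',C3([(232,85)],.125))
goto(0.5,0,0.35,90)
E
```

```text
plate [0.601 0.04  0.04 ]
   len 0.2493 ang -92.0
   len 0.159 ang 177.6
   len 0.2479 ang 88.0
   len 0.159 ang -1.9
vb1 [ 0.431  -0.0071  0.04  ]
   len 0.0332 ang -123.6
   len 0.0382 ang 147.7
   len 0.0344 ang 56.8
   len 0.0384 ang -34.1
vb2 [ 0.4441 -0.1404  0.04  ]
   len 0.0378 ang -77.9
   len 0.0381 ang -168.4
   len 0.0364 ang 105.4
   len 0.0402 ang 13.7
stop [0.4485 0.1131 0.075 ]
   len 0.0261 ang -80.1
   len 0.0513 ang -164.2
   len 0.0264 ang 103.5
   len 0.0529 ang 15.4
shaft ends [[0.46961188 0.41537327 0.045     ]
 [0.51653841 0.26170252 0.045     ]]
0.16067606089041175 106.98113211166606 mid [0.49120385 0.34466587 0.045     ]
collar [[0.48943924 0.34260197 0.06      ]] [[0.48698477 0.3610354  0.05      ]
 [0.49422291 0.33737403 0.05      ]]
post top [[ 0.52012969 -0.35873243  0.152     ]] clamp top [[ 0.52028971 -0.35810884  0.142     ]] dial [[ 0.44064396 -0.37102186  0.125     ]] rod back [[ 0.55862283 -0.3585233   0.125     ]]
shift [ 463.4 -412.  -146.3] turn [-8.000e-02  1.000e-02  2.205e+01] jaw -22.0
shift [ 463.4 -412.  -146.3] turn [-1.0000e-02 -1.1000e-01 -1.5795e+02] jaw 158.0
t 0.15 pos [ 0.2251 -0.5557  0.203 ] jaw/x ang [-68.  22.] tilt 0.08 q [-1.27  0.13  1.49 -0.    1.52 -0.09] open 0.0931 F [-0.1 -0.4  0.4]
```

```bash
python3 - <<'E'
from h import *
goto(0.431,-0.007,0.25,-33.5)
E
```

```text
shift [ 396.8 -431.3  -46.3] turn [-8.000e-02 -3.000e-02 -3.445e+01] jaw 34.5
shift [ 396.8 -431.3  -46.3] turn [-4.0000e-02  1.0000e-01  1.4555e+02] jaw -145.5
t 0.15 pos [ 0.2251 -0.5557  0.203 ] jaw/x ang [-68.  22.] tilt 0.08 q [-1.27  0.13  1.49 -0.    1.52 -0.09] open 0.0931 F [-0.1 -0.4  0.4]
```

```bash
python3 -m pendant '[[[397,-431,-46],[0,0,-34.5],0],[[397,-431,-46],[0,0,-34.5],0],[[397,-431,-46],[0,0,-34.5],0],[[397,-431,-46],[0,0,-34.5],0],[[397,-431,-46],[0,0,-34.5],0],[[397,-431,-46],[0,0,-34.5],0],[[397,-431,-46],[0,0,-34.5],0],[[397,-431,-46],[0,0,-34.5],0]]'; python3 - <<'E'
from h import *
goto(0.431,-0.007,0.25,-33.5)
E
```

```text
time_s: 0.95
eef_pos: [0.3657, -0.1809, 0.2352]
eef_rot: [2.767, 1.487, 0.0]
ft_force: [1.6, 0.5, 0.3]
opening: 0.0929
shift [181.1 -41.4 -14.8] turn [ 0.02 -0.01  0.02] jaw -0.0
shift [181.1 -41.4 -14.8] turn [ 1.0000e-02  3.0000e-02 -1.7998e+02] jaw 180.0
t 0.95 pos [ 0.3657 -0.1809  0.2352] jaw/x ang [-33.5  56.5] tilt 0.02 q [-0.59 -0.42  1.93  0.    1.63 -0.  ] open 0.0929 F [1.6 0.5 0.3]
```

```bash
python3 -m pendant '[[[181,-41.5,-14.8],[0,0,0],0],[[181,-41.5,-14.8],[0,0,0],0],[[181,-41.5,-14.8],[0,0,0],0],[[181,-41.5,-14.8],[0,0,0],0],[[181,-41.5,-14.8],[0,0,0],0]]'; python3 - <<'E'
from h import *
goto(0.431,-0.007,0.25,-33.5)
cv2.imwrite('pics/w1.png',read_camera('wrist')[:,:,::-1])
c=cam('wrist');print(proj(c,[0.431,-.007,.04]),proj(c,pose()[0]))
E
```

```text
time_s: 1.45
eef_pos: [0.4315, -0.005, 0.2502]
eef_rot: [-2.762, -1.495, -0.002]
ft_force: [-0.2, -0.4, 0.1]
opening: 0.0931
shift [-2.   0.6  0.2] turn [-0.01 -0.08  0.35] jaw -0.4
shift [-2.   0.6  0.2] turn [ 1.3000e-01 -2.0000e-02 -1.7965e+02] jaw 179.6
t 1.45 pos [ 0.4315 -0.005   0.2502] jaw/x ang [-33.1  56.9] tilt 0.09 q [-0.13 -0.35  1.85  0.    1.64  0.45] open 0.0931 F [-0.2 -0.4  0.1]
[[316.59256884 208.8906603 ]] [[316.96517739 284.35976499]]
```

View pics/w1.png

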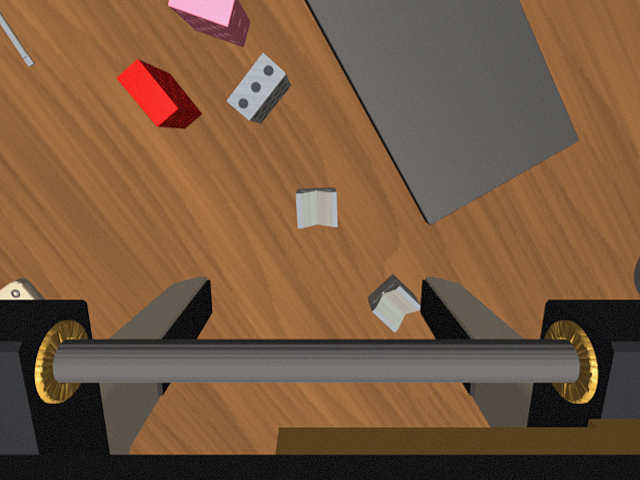

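```bash
python3 -m pendant '[[[0,0,150],[0,0,0],0],[[0,0,150],[0,0,0],0],[[0,0,150],[0,0,0],0],[[0,0,200],[0,0,0],0],[[0,0,200],[0,0,0],0]]'; python3 - <<'E'
from h import *
goto(0.431,-0.007,0.022,-33.5)
cv2.imwrite('pics/w2.png',read_camera('wrist')[:,:,::-1])
c=cam('wrist');print(proj(c,[0.431,-.007,.04]),proj(c,pose()[0]))
E
```

```text
time_s: 2.0
eef_pos: [0.4238, -0.0092, 0.0428]
eef_rot: [-2.761, -1.482, 0.017]
ft_force: [-1.4, 0.1, -0.0]
opening: 0.093
shift [ 6.   5.  20.7] turn [-0.69  0.35 -0.04] jaw 0.0
shift [ 6.   5.  20.7] turn [  0.56   1.08 179.96] jaw -180.0
t 2.0 pos [ 0.4238 -0.0092  0.0428] jaw/x ang [-33.5  56.5] tilt 0.77 q [-0.14 -0.2   2.12 -0.    1.24  0.44] open 0.093 F [-1.4  0.1 -0. ]
[[321.31785732 270.89786674]] [[316.89616429 284.33561614]]
```

View pics/w2.png

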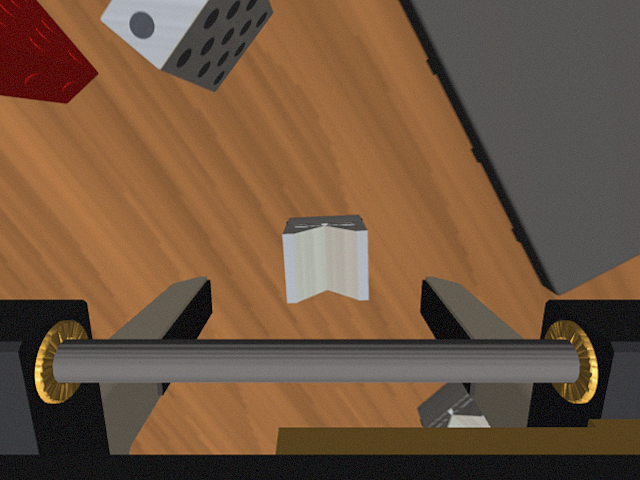

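```bash
python3 - <<'E'
from h import *
goto(0.431,-0.007,0.022,-33.5)
c=cam('wrist');print(px(c,(326.5,267.5),.04), [px(c,p,.04).round(4) for p in [(284,235),(367,232),(368,300),(288,303)]])
E
```

```text
shift [ 4.5  2.3 24.9] turn [-0.42  0.22 -0.03] jaw 0.0
shift [ 4.5  2.3 24.9] turn [  0.34   0.66 179.97] jaw -180.0
t 2.05 pos [ 0.4268 -0.0095  0.0469] jaw/x ang [-33.5  56.5] tilt 0.48 q [-0.14 -0.21  2.11 -0.    1.24  0.44] open 0.0928 F [-0.4  0.7  1.4]
[ 0.43407863 -0.00693264  0.04      ] [array([0.426, 0.018, 0.04 ]), array([ 0.46  , -0.0027,  0.04  ]), array([ 0.442 , -0.0326,  0.04  ]), array([ 0.4077, -0.012 ,  0.04  ])]
```

```bash
python3 -m pendant '[[[0,0,28],[0,0,0],0],[[0,0,28],[0,0,0],0],[[0,0,28],[0,0,0],0],[[0,0,28],[0,0,0],1],[[0,0,28],[0,0,0],1],[[0,0,28],[0,0,0],1],[[0,0,28],[0,0,0],1],[[0,0,28],[0,0,0],1]]'; python3 - <<'E'
from h import *
goto(0.431,-0.007,0.022,-33.5)
E
```

```text
time_s: 2.85
eef_pos: [0.4308, -0.0089, 0.0221]
eef_rot: [2.767, 1.488, 0.0]
ft_force: [-0.0, -0.2, 1.2]
opening: 0.0576
shift [ 1.7 -0.9  0.1] turn [ 0.01 -0.01  0.05] jaw -0.1
shift [ 1.7 -0.9  0.1] turn [ 1.0000e-02  1.0000e-02 -1.7995e+02] jaw 179.9
t 2.85 pos [ 0.4308 -0.0089  0.0221] jaw/x ang [-33.4  56.6] tilt 0.01 q [-0.14 -0.16  2.13  0.    1.18  0.44] open 0.0576 F [-0.  -0.2  1.2]
```

```bash
cat >> h.py <<'E'
PL=np.array([0.601,0.040]);PY=np.radians(-2.0)
def pl(x,y):
    return PL+np.array([np.cos(PY)*x-np.sin(PY)*y,np.sin(PY)*x+np.cos(PY)*y])
E
python3 -m pendant '[[[0,0,0],[0,0,0],1],[[0,0,0],[0,0,0],1],[[0,0,0],[0,0,0],1],[[0,0,-100],[0,0,0],1],[[0,0,-100],[0,0,0],1],[[0,0,-100],[0,0,0],1]]'; python3 - <<'E'
from h import *
t=pl(-.04,.041);print(t,pl(-.04,-.051));goto(t[0],t[1],0.12,-2)
E
```

```text
time_s: 3.45
eef_pos: [0.4352, -0.0096, 0.1291]
eef_rot: [2.761, 1.485, 0.014]
ft_force: [2.5, -0.1, -2.6]
opening: 0.0391
[0.56245525 0.082371  ] [ 0.55924449 -0.00957295]
shift [146.8  55.4  10.3] turn [  0.64  -0.11 -31.45] jaw 31.5
shift [146.8  55.4  10.3] turn [-1.4000e-01 -8.5000e-01  1.4855e+02] jaw -148.5
t 3.45 pos [ 0.4352 -0.0096  0.1291] jaw/x ang [-33.5  56.6] tilt 0.64 q [-0.14 -0.3   2.03 -0.    1.4   0.44] open 0.0391 F [ 2.5 -0.1 -2.6]
```

```bash
python3 -m pendant '[[[149,59.5,2],[0,0,-31.5],1],[[149,59.5,2],[0,0,-31.5],1],[[149,59.5,2],[0,0,-31.5],1],[[149,59.5,2],[0,0,-31.5],1],[[149,59.5,2],[0,0,-31.5],1],[[149,59.5,2],[0,0,-31.5],1],[[149,59.5,2],[0,0,-31.5],1]]'; python3 - <<'E'
from h import *
t=pl(-.04,.041);goto(t[0],t[1],0.063,-2)
E
```

```text
time_s: 4.15
eef_pos: [0.5615, 0.0819, 0.1195]
eef_rot: [-2.262, -2.18, 0.001]
ft_force: [-0.2, -1.1, -2.9]
opening: 0.0392
shift [ 0.6  1.  56.5] turn [-0.06  0.02 -0.11] jaw 0.1
shift [ 0.6  1.  56.5] turn [3.0000e-02 9.0000e-02 1.7989e+02] jaw -179.9
t 4.15 pos [0.5615 0.0819 0.1195] jaw/x ang [-2.1 87.9] tilt 0.06 q [ 0.05  0.1   1.68 -0.    1.37  0.09] open 0.0392 F [-0.2 -1.1 -2.9]
```

```bash
python3 -m pendant '[[[0.5,1,40],[0,0,0],1],[[0.5,1,50],[0,0,0],1],[[0.5,1,54],[0,0,0],1],[[0.5,1,57],[0,0,0],1],[[0.5,1,57],[0,0,0],1],[[0.5,1,57],[0,0,0],1],[[0.5,1,57],[0,0,0],0.6],[[0.5,1,57],[0,0,0],0.3]]'; python3 - <<'E'
from h import *
t=pl(-.04,.041);goto(t[0],t[1],0.063,-2)
E
```

```text
time_s: 4.95
eef_pos: [0.5642, 0.0831, 0.0639]
eef_rot: [2.258, 2.183, 0.002]
ft_force: [0.5, -0.4, 0.1]
opening: 0.0436
shift [-0.8 -1.7  0.9] turn [ 0.09 -0.01  0.05] jaw -0.0
shift [-0.8 -1.7  0.9] turn [ 1.0000e-02  1.4000e-01 -1.7995e+02] jaw 180.0
t 4.95 pos [0.5642 0.0831 0.0639] jaw/x ang [-2. 88.] tilt 0.09 q [0.06 0.16 1.72 0.   1.26 0.09] open 0.0436 F [ 0.5 -0.4  0.1]
```

```bash
python3 -m pendant '[[[0,0,0],[0,0,0],0],[[0,0,0],[0,0,0],0],[[0,0,0],[0,0,0],0],[[0,0,-80],[0,0,0],0],[[0,0,-80],[0,0,0],0],[[0,0,-80],[0,0,0],0],[[0,0,-80],[0,0,0],0]]'; python3 - <<'E'
from h import *
goto(.445,-.1404,0.12,13.5)
E
```

```text
time_s: 5.65
eef_pos: [0.5643, 0.0831, 0.144]
eef_rot: [2.258, 2.182, 0.003]
ft_force: [-0.5, 0.1, -0.3]
opening: 0.0924
shift [-227.4 -111.7   23.6] turn [  0.13   0.   -15.45] jaw 15.5
shift [-227.4 -111.7   23.6] turn [ 1.0000e-02 -1.9000e-01  1.6455e+02] jaw -164.5
t 5.65 pos [0.5643 0.0831 0.144 ] jaw/x ang [-2. 88.] tilt 0.13 q [0.06 0.08 1.65 0.   1.41 0.09] open 0.0924 F [-0.5  0.1 -0.3]
```

```bash
python3 -m pendant '[[[-227.4,-111.7,24],[0,0,-15.5],0],[[-227.4,-111.7,24],[0,0,-15.5],0],[[-227.4,-111.7,24],[0,0,-15.5],0],[[-227.4,-111.7,24],[0,0,-15.5],0],[[-227.4,-111.7,24],[0,0,-15.5],0],[[-227.4,-111.7,24],[0,0,-15.5],0],[[-227.4,-111.7,24],[0,0,-15.5],0],[[-227.4,-111.7,24],[0,0,-15.5],0]]'; python3 - <<'E'
from h import *
goto(.445,-.1404,0.022,13.5)
cv2.imwrite('pics/w3.png',read_camera('wrist')[:,:,::-1]);cv2.imwrite('pics/t3.png',read_camera('top')[:,:,::-1])
c=cam('wrist');print(proj(c,[0.445,-.1404,.04]),proj(c,pose()[0]))
crop('pics/t3.png',230,150,420,310,4,'pics/c5.png')
E
```

```text
time_s: 6.45
eef_pos: [0.444, -0.1396, 0.1182]
eef_rot: [-1.943, -2.467, -0.0]
ft_force: [0.2, 0.0, 0.1]
opening: 0.0928
shift [-1.2  0.9 96.2] turn [-0.04 -0.07  0.03] jaw -0.0
shift [-1.2  0.9 96.2] turn [ 1.1000e-01 -7.0000e-02 -1.7997e+02] jaw 180.0
t 6.45 pos [ 0.444  -0.1396  0.1182] jaw/x ang [ 13.5 103.5] tilt 0.08 q [-0.42 -0.18  1.95  0.    1.37 -0.65] open 0.0928 F [0.2 0.  0.1]
[[317.09064748 245.37747358]] [[317.28643718 285.35592736]]
```

View pics/w3.png

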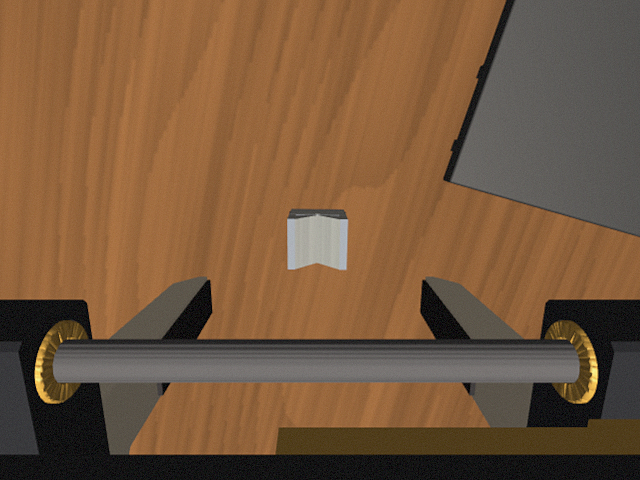

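View pics/c5.png

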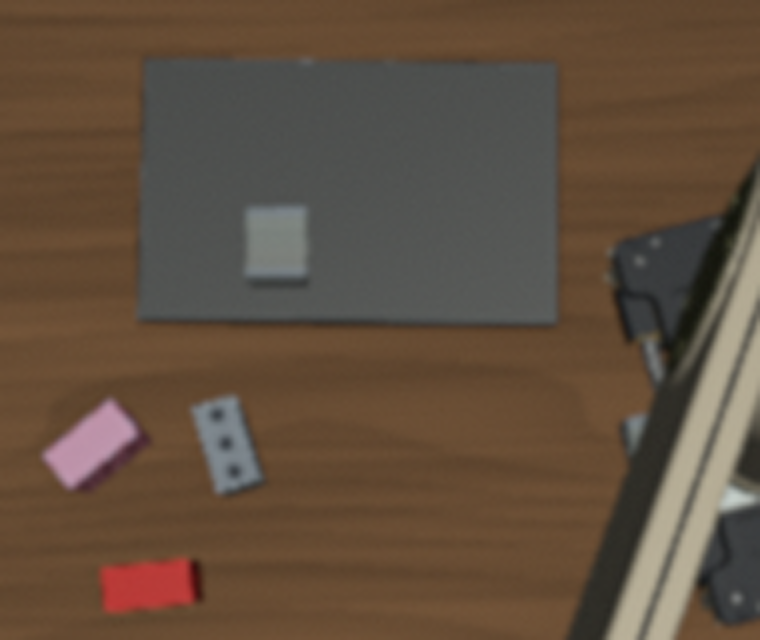

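```bash
python3 -m pendant '[[[0,0,50],[0,0,0],0.2],[[0,0,85],[0,0,0],0.4],[[0,0,97],[0,0,0],0.4],[[0,0,97],[0,0,0],0.5],[[0,0,97],[0,0,0],1],[[0,0,97],[0,0,0],1],[[0,0,97],[0,0,0],1],[[0,0,97],[0,0,0],1]]';python3 -m pendant '[[[0,0,0],[0,0,0],1],[[0,0,-50],[0,0,0],1],[[0,0,-90],[0,0,0],1],[[0,0,-90],[0,0,0],1],[[0,0,-90],[0,0,0],1]]'; python3 - <<'E'
from h import *
t=pl(-.04,-.051);goto(t[0],t[1],0.115,-2)
E
```

```text
time_s: 7.35
eef_pos: [0.4454, -0.1411, 0.0236]
eef_rot: [1.942, 2.466, 0.001]
ft_force: [-0.8, 0.4, 6.7]
opening: 0.0388
time_s: 7.85
eef_pos: [0.4448, -0.1408, 0.1128]
eef_rot: [1.943, 2.466, 0.001]
ft_force: [-0.6, 0.6, -3.8]
opening: 0.0383
shift [100.8 142.   -2.1] turn [ 0.12  0.07 15.54] jaw -15.5
shift [100.8 142.   -2.1] turn [-1.0000e-01  1.8000e-01 -1.6446e+02] jaw 164.5
t 7.85 pos [ 0.4448 -0.1408  0.1128] jaw/x ang [ 13.5 103.5] tilt 0.14 q [-0.42 -0.18  1.96  0.    1.36 -0.65] open 0.0383 F [-0.6  0.6 -3.8]
```

```bash
python3 -m pendant '[[[100.8,142,-2],[0,0,15.5],1],[[100.8,142,-2],[0,0,15.5],1],[[100.8,142,-2],[0,0,15.5],1],[[100.8,142,-2],[0,0,15.5],1],[[100.8,142,-2],[0,0,15.5],1],[[100.8,142,-2],[0,0,15.5],1]]';python3 - <<'E'
from h import *
t=pl(-.04,-.051);goto(t[0],t[1],0.064,-2)
E
```

```text
time_s: 8.45
eef_pos: [0.5569, -0.0084, 0.111]
eef_rot: [-2.254, -2.183, 0.005]
ft_force: [1.3, -0.6, -3.5]
opening: 0.0385
shift [-1.1  2.7 47. ] turn [-0.28 -0.01  0.15] jaw -0.2
shift [-1.1  2.7 47. ] turn [ 1.0000e-02 -4.4000e-01 -1.7985e+02] jaw 179.8
t 8.45 pos [ 0.5569 -0.0084  0.111 ] jaw/x ang [-1.8 88.2] tilt 0.28 q [-0.11  0.08  1.71 -0.    1.35 -0.07] open 0.0385 F [ 1.3 -0.6 -3.5]
```

```bash
python3 -m pendant '[[[0,0,30],[0,0,0],1],[[0,0,40],[0,0,0],1],[[0,0,44],[0,0,0],1],[[0,0,47],[0,0,0],1],[[0,0,47],[0,0,0],1],[[0,0,47],[0,0,0],1]]';python3 - <<'E'
from h import *
t=pl(-.04,-.051);goto(t[0],t[1],0.0636,-2)
E
```

```text
time_s: 9.05
eef_pos: [0.5592, -0.0094, 0.0679]
eef_rot: [2.259, 2.182, 0.001]
ft_force: [-0.4, -0.1, -2.7]
opening: 0.0385
shift [-0.1  0.1  4.3] turn [0.08 0.01 0.03] jaw -0.0
shift [-0.1  0.1  4.3] turn [-1.0000e-02  1.3000e-01 -1.7997e+02] jaw 180.0
t 9.05 pos [ 0.5592 -0.0094  0.0679] jaw/x ang [-2. 88.] tilt 0.08 q [-0.11  0.13  1.75  0.    1.27 -0.07] open 0.0385 F [-0.4 -0.1 -2.7]
```

```bash
python3 -m pendant '[[[0,0,2],[0,0,0],1],[[0,0,4],[0,0,0],1],[[0,0,4],[0,0,0],1],[[0,0,4],[0,0,0],0.6],[[0,0,4],[0,0,0],0.4],[[0,0,4],[0,0,0],0],[[0,0,4],[0,0,0],0],[[0,0,4],[0,0,0],0]]';python3 -m pendant '[[[0,0,-40],[0,0,0],0],[[0,0,-80],[0,0,0],0],[[0,0,-100],[0,0,0],0],[[0,0,-100],[0,0,0],0]]';python3 - <<'E'
from h import *
goto(.4905,.344,0.15,17)
E
```

```text
time_s: 9.85
eef_pos: [0.5585, -0.0091, 0.0628]
eef_rot: [-2.259, -2.183, 0.0]
ft_force: [0.3, -1.2, -0.3]
opening: 0.066
time_s: 10.25
eef_pos: [0.5612, -0.0095, 0.1673]
eef_rot: [2.255, 2.179, 0.007]
ft_force: [0.6, -0.3, 0.1]
opening: 0.0919
shift [350.8 -82.8  16.6] turn [  0.41   0.1  -18.95] jaw 19.0
shift [350.8 -82.8  16.6] turn [ 1.4000e-01 -5.8000e-01  1.6105e+02] jaw -161.0
t 10.25 pos [ 0.5612 -0.0095  0.1673] jaw/x ang [-2. 88.] tilt 0.42 q [-0.11  0.04  1.65  0.    1.44 -0.07] open 0.0919 F [ 0.6 -0.3  0.1]
```

```bash
python3 -m pendant '[[[350.8,-83,16.6],[0,0,-19],0],[[350.8,-83,16.6],[0,0,-19],0],[[350.8,-83,16.6],[0,0,-19],0],[[350.8,-83,16.6],[0,0,-19],0],[[350.8,-83,16.6],[0,0,-19],0],[[350.8,-83,16.6],[0,0,-19],0],[[350.8,-83,16.6],[0,0,-19],0],[[350.8,-83,16.6],[0,0,-19],0]]'; python3 -m pendant '[[[0,0,0],[0,0,0],0],[[0,0,0],[0,0,0],0]]'; python3 - <<'E'
from h import *
goto(.4905,.344,0.045,17)
cv2.imwrite('pics/w4.png',read_camera('wrist')[:,:,::-1])
c=cam('wrist');print(proj(c,[[0.4905,.344,.06],[.5142,.2662,.04],[.4697,.4157,.04]]),proj(c,pose()[0]))
T=cam('top');print('bottle',px(T,(208,150),0),px(T,(194,124),.15))
E
```

```text
time_s: 11.05
eef_pos: [0.4847, 0.3483, 0.144]
eef_rot: [-1.861, -2.528, 0.003]
ft_force: [0.3, -0.1, 0.5]
opening: 0.0934
time_s: 11.25
eef_pos: [0.4873, 0.3431, 0.1451]
eef_rot: [-1.867, -2.526, 0.003]
ft_force: [1.1, 0.1, 0.9]
opening: 0.093
shift [  0.    3.5 100.1] turn [-0.1   0.06  0.06] jaw -0.1
shift [  0.    3.5 100.1] turn [-1.0000e-01 -1.6000e-01 -1.7994e+02] jaw 179.9
t 11.25 pos [0.4873 0.3431 0.1451] jaw/x ang [ 17.1 107.1] tilt 0.12 q [ 0.53  0.16  1.57 -0.    1.42  0.23] open 0.093 F [1.1 0.1 0.9]
[[321.48386856 240.14192839]
 [320.76875833 334.58860964]
 [323.00407527 127.4639426 ]] [[317.27992162 285.45013995]]
bottle [0.73692324 0.31124044 0.        ] [0.74762719 0.30506929 0.15      ]
```

View pics/w4.png

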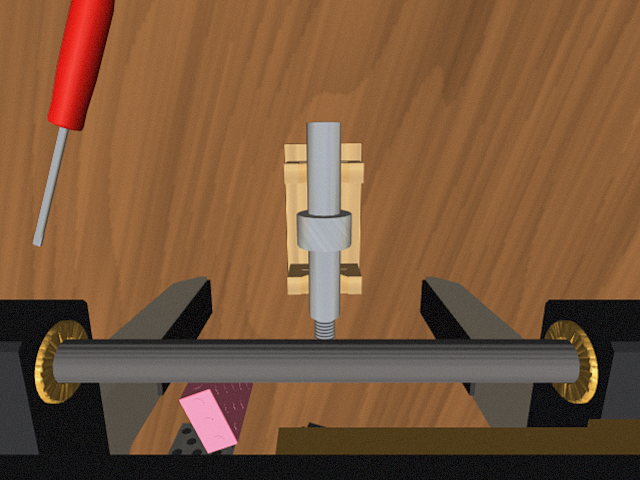

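```bash
python3 - <<'E'
from h import *
c=cam('wrist');C=-c[1].T@c[2];print(C,c[1][2])
print(pose()[0])
crop('pics/w4.png',270,110,370,350,3,'pics/c6.png')
for u,v,z in [(323,123,.052),(324,123,.03),(324,231,.06),(324,212,.06),(324,248,.06),(310,318,.04),(324,339,.045)]: print(v,px(c,(u,v),z).round(4))
E
```

```text
[0.46745975 0.40765906 0.32491791] [ 0.07056092 -0.23640772 -0.96908851]
[0.4877186  0.34268652 0.1455543 ]
123 [0.4688 0.4181 0.052 ]
123 [0.4696 0.4191 0.03  ]
231 [0.4902 0.3506 0.06  ]
212 [0.4864 0.3631 0.06  ]
248 [0.4938 0.3392 0.06  ]
318 [0.5021 0.2772 0.04  ]
339 [0.5169 0.2658 0.045 ]
```

View pics/c6.png

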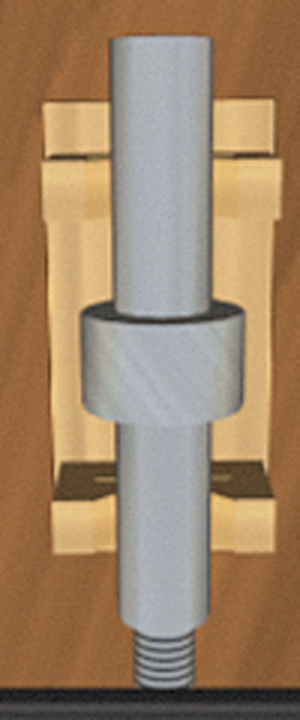

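```bash
python3 - <<'E'
from h import *
goto(.4905,.3475,0.035,17)
E
```

```text
shift [  3.9   4.2 110.5] turn [-0.07  0.05 -0.01] jaw 0.0
shift [  3.9   4.2 110.5] turn [8.0000e-02 1.0000e-01 1.7999e+02] jaw -180.0
t 11.3 pos [0.4877 0.3427 0.1456] jaw/x ang [ 17. 107.] tilt 0.08 q [ 0.53  0.15  1.57 -0.    1.42  0.23] open 0.0932 F [-0.6 -0.7  1.1]
```

```bash
python3 -m pendant '[[[3.5,1,50],[0,0,0],0],[[3.5,1,70],[0,0,0],0],[[3.5,1,70],[0,0,0],0],[[3.5,1,70],[0,0,0],0],[[3.5,1,70],[0,0,0],0]]'; python3 - <<'E'
from h import *
goto(.4905,.3475,0.035,17)
E
```

```text
time_s: 11.8
eef_pos: [0.4892, 0.3479, 0.0787]
eef_rot: [1.868, 2.524, 0.005]
ft_force: [0.7, 0.3, 0.6]
opening: 0.093
shift [-0.7  1.  43.7] turn [ 0.19 -0.04 -0.02] jaw 0.0
shift [-0.7  1.  43.7] turn [-6.0000e-02 -2.9000e-01  1.7998e+02] jaw -180.0
t 11.8 pos [0.4892 0.3479 0.0787] jaw/x ang [ 17. 107.] tilt 0.19 q [ 0.53  0.22  1.62 -0.    1.3   0.24] open 0.093 F [0.7 0.3 0.6]
```

```bash
python3 -m pendant '[[[0,1,30],[0,0,0],0],[[0,1,43],[0,0,0],0],[[0,1,43],[0,0,0],0],[[0,1,43],[0,0,0],0],[[0,1,43],[0,0,0],0]]'; python3 - <<'E'
from h import *
goto(.4905,.3475,0.035,17)
cv2.imwrite('pics/w5.png',read_camera('wrist')[:,:,::-1]);cv2.imwrite('pics/s5.png',read_camera('side')[:,:,::-1])
crop('pics/s5.png',180,240,380,400,4,'pics/c7.png')
E
```

```text
time_s: 12.3
eef_pos: [0.4893, 0.3487, 0.0349]
eef_rot: [1.867, 2.526, 0.003]
ft_force: [0.3, 0.0, 0.5]
opening: 0.0932
shift [-1.5  0.8 -0.1] turn [ 0.11 -0.03  0.05] jaw -0.1
shift [-1.5  0.8 -0.1] turn [ 4.0000e-02  1.8000e-01 -1.7995e+02] jaw 179.9
t 12.3 pos [0.4893 0.3487 0.0349] jaw/x ang [ 17.1 107.1] tilt 0.12 q [0.53 0.27 1.65 0.   1.22 0.24] open 0.0932 F [0.3 0.  0.5]
```

View pics/w5.png

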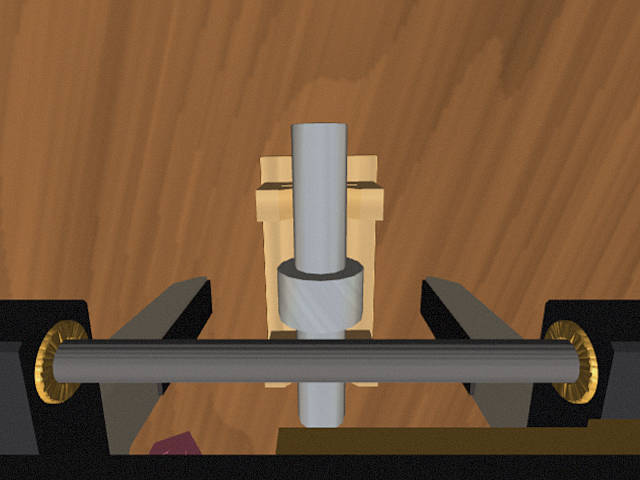

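View pics/c7.png

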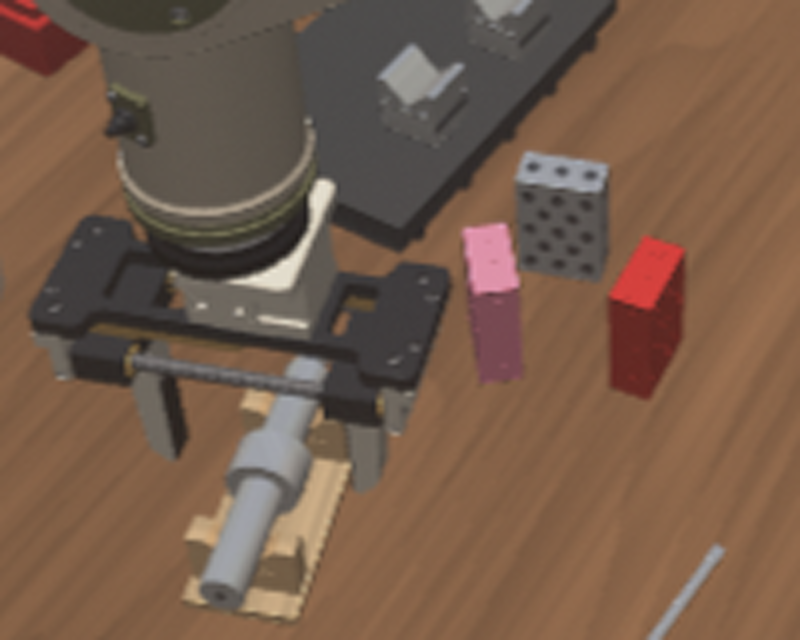

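```bash
python3 - <<'E'
from h import *
c=cam('wrist');p=pose()[0]
for u,v in [(320,279),(320,331),(320,305)]:print(px(c,(u,v),.06).round(4))
print(p, px(c,(320,124),.052).round(4))
E
```

```text
[0.4866 0.3608 0.06  ]
[0.4934 0.3386 0.06  ]
[0.4899 0.3499 0.06  ]
[0.48927735 0.34871061 0.03475158] [0.4686 0.4191 0.052 ]
```

```bash
python3 -m pendant '[[[1,0.5,0],[0,0,0],1],[[1,0.5,0],[0,0,0],1],[[1,0.5,0],[0,0,0],1],[[1,0.5,0],[0,0,0],1],[[1,0.5,0],[0,0,0],1],[[1,0.5,0],[0,0,0],1],[[1,0.5,0],[0,0,0],1],[[1,0.5,0],[0,0,0],1]]';python3 -m pendant '[[[0,0,0],[0,0,0],1],[[0,0,0],[0,0,0],1],[[0,0,0],[0,0,0],1]]'; python3 - <<'E'
from h import *
goto(.4905,.3475,0.135,17)
E
```

```text
time_s: 13.2
eef_pos: [0.4906, 0.3499, 0.0344]
eef_rot: [1.866, 2.524, 0.006]
ft_force: [4.0, 1.6, -4.3]
opening: 0.0343
time_s: 13.5
eef_pos: [0.4906, 0.3499, 0.0343]
eef_rot: [1.867, 2.524, 0.006]
ft_force: [4.7, 0.5, -1.4]
opening: 0.0334
shift [  -2.2   -0.4 -100.7] turn [ 0.24 -0.03  0.04] jaw -0.0
shift [  -2.2   -0.4 -100.7] turn [ 4.0000e-02  3.8000e-01 -1.7996e+02] jaw 180.0
t 13.5 pos [0.4906 0.3499 0.0343] jaw/x ang [ 17. 107.] tilt 0.24 q [ 0.53  0.27  1.65 -0.    1.22  0.24] open 0.0334 F [ 4.7  0.5 -1.4]
```

```bash
python3 - <<'E'
from h import *
cv2.imwrite('pics/w6.png',read_camera('wrist')[:,:,::-1]);cv2.imwrite('pics/s6.png',read_camera('side')[:,:,::-1])
crop('pics/s6.png',180,280,330,400,5,'pics/c8.png')
E
```

```text
(no output)
```

View pics/w6.png

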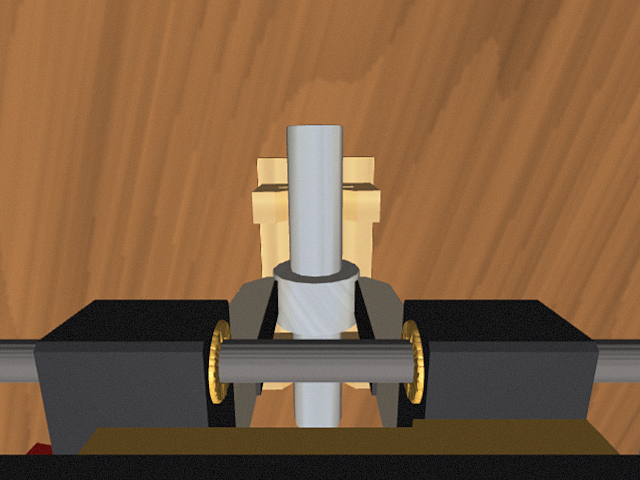

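View pics/c8.png

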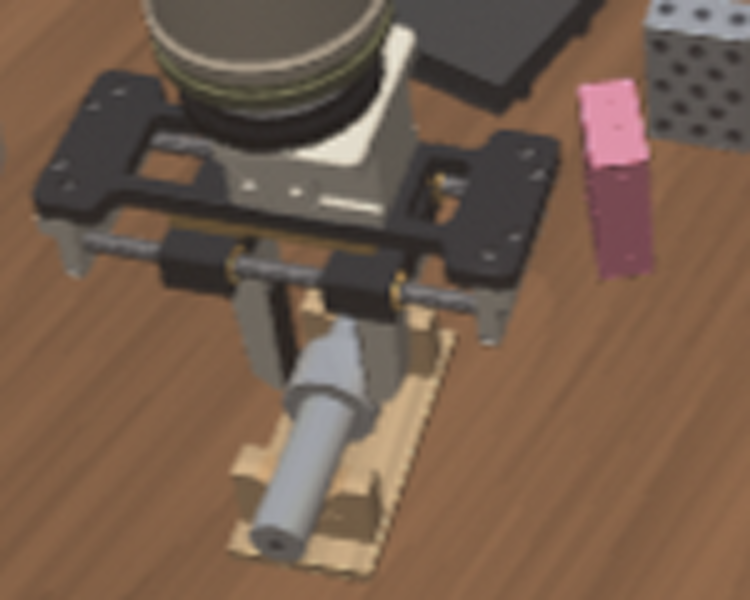

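```bash
python3 -m pendant '[[[0,0,-10],[0,0,0],1],[[0,0,-20],[0,0,0],1],[[0,0,-40],[0,0,0],1],[[0,0,-60],[0,0,0],1],[[0,0,-60],[0,0,0],1],[[0,0,-60],[0,0,0],1]]';  python3 - <<'E'
from h import *
t=pl(-.04,-.005);print(t);goto(t[0],t[1],0.13,-2)
cv2.imwrite('pics/w7.png',read_camera('wrist')[:,:,::-1]);cv2.imwrite('pics/s7.png',read_camera('side')[:,:,::-1])
crop('pics/s7.png',180,230,330,400,4,'pics/c9.png')
E
```

```text
time_s: 14.2
eef_pos: [0.4891, 0.3496, 0.0941]
eef_rot: [1.867, 2.526, 0.003]
ft_force: [0.1, -1.1, -0.7]
opening: 0.0006
[0.56084987 0.03639903]
shift [-320.5  -23.2  -36.1] turn [ 0.09 -0.04 19.05] jaw -19.0
shift [-320.5  -23.2  -36.1] turn [ 6.0000e-02  1.3000e-01 -1.6095e+02] jaw 161.0
t 14.2 pos [0.4891 0.3496 0.0941] jaw/x ang [ 17. 107.] tilt 0.1 q [0.54 0.21 1.61 0.   1.33 0.24] open 0.0006 F [ 0.1 -1.1 -0.7]
```

View pics/w7.png

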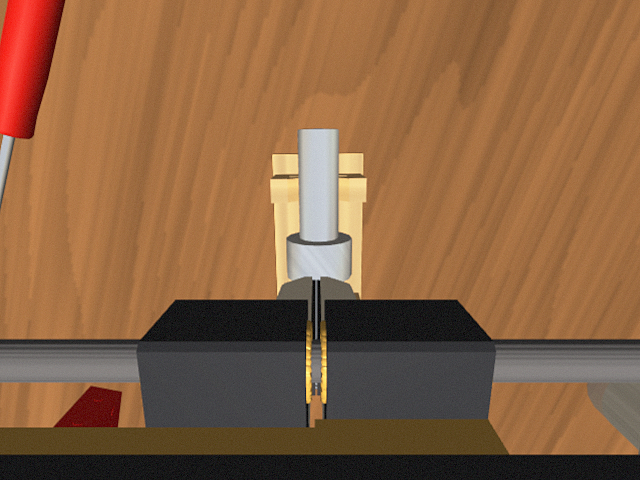

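View pics/c9.png

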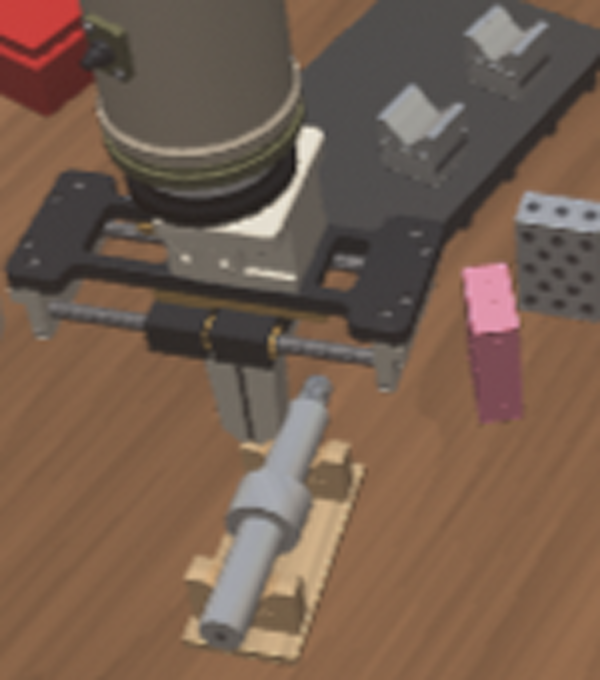

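```bash
python3 - <<'E'
from h import *
S=cam('side')
p=np.array([.4893,.3487,.0349]);j=np.array([np.cos(np.radians(17)),np.sin(np.radians(17)),0]);x=np.array([-j[1],j[0],0])
for s in (-1,1):
  for r in (.0465,.064):
    for z in (.021,.035,.05): print(s,r,z,proj(S,p*[1,1,0]+s*j*r+x*.0075+[0,0,z]).round(1))
crop('pics/s5.png',180,280,330,400,5,'pics/c10.png')
W=cam('wrist');print(W)
crop('pics/w7.png',260,220,380,330,5,'pics/c11.png')
E
```

```text
-1 0.0465 0.021 [[268.4 370. ]]
-1 0.0465 0.035 [[267.9 365.8]]
-1 0.0465 0.05 [[267.2 361.2]]
-1 0.064 0.021 [[276.6 371.5]]
-1 0.064 0.035 [[276.1 367.2]]
-1 0.064 0.05 [[275.6 362.6]]
1 0.0465 0.021 [[225.5 362.6]]
1 0.0465 0.035 [[224.6 358.4]]
1 0.0465 0.05 [[223.6 353.8]]
1 0.064 0.021 [[217.6 361.3]]
1 0.064 0.035 [[216.6 357.1]]
1 0.064 0.05 [[215.5 352.5]]
(array([[400.06240552,   0.        , 315.82083391],
       [  0.        , 400.06240552, 239.89969986],
       [  0.        ,   0.        ,   1.        ]]), array([[ 0.95618711,  0.29275019, -0.00187844],
       [ 0.28418124, -0.92661923,  0.24620687],
       [ 0.07033651, -0.23595366, -0.96921548]]), array([-0.56785423,  0.18363129,  0.32804413]))
```

View pics/c10.png

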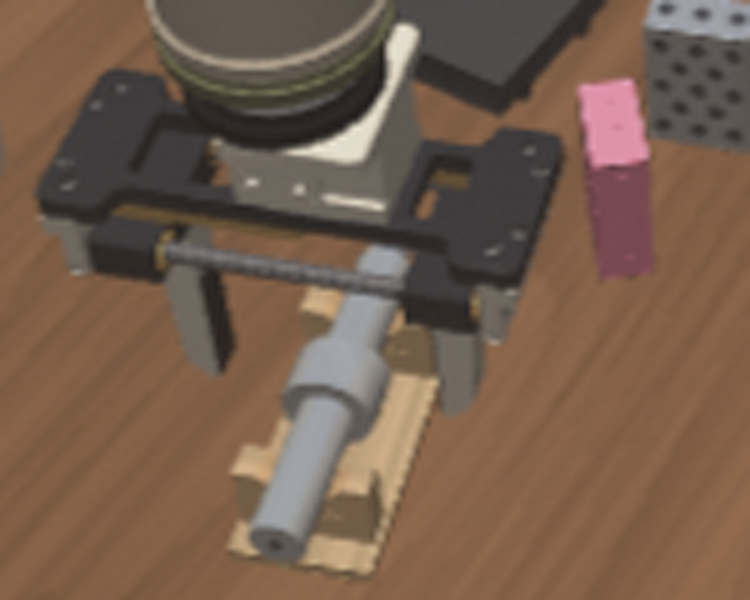

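```bash
python3 - <<'E'
from h import *
from cell import manip
print(manip.tips_ahead)
S=cam('side');print(proj(S,[[.4688,.4185,.04],[.4688,.4185,.03],[.431,.04,.0]]))
for p in [(40+225,0)]:pass
print(pose()[0])
cv2.imwrite('pics/s8.png',read_camera('side')[:,:,::-1])
crop('pics/s8.png',180,230,330,400,4,'pics/c12.png')
p=pose()[0];j=np.array([np.cos(np.radians(17)),np.sin(np.radians(17)),0]);x=np.array([-j[1],j[0],0])
for z in (-.014,0,.014):print(proj(S,p+x*.0075+[0,0,z]))
E
```

```text
0.014
[[234.44551426 387.40858873]
 [235.08523304 390.42943136]
 [341.50783195 287.68755558]]
[0.48795983 0.34892378 0.09224604]
[[244.28670849 349.00185076]]
[[243.48725361 344.47246545]]
[[242.67346309 339.86186024]]
```

View pics/c12.png

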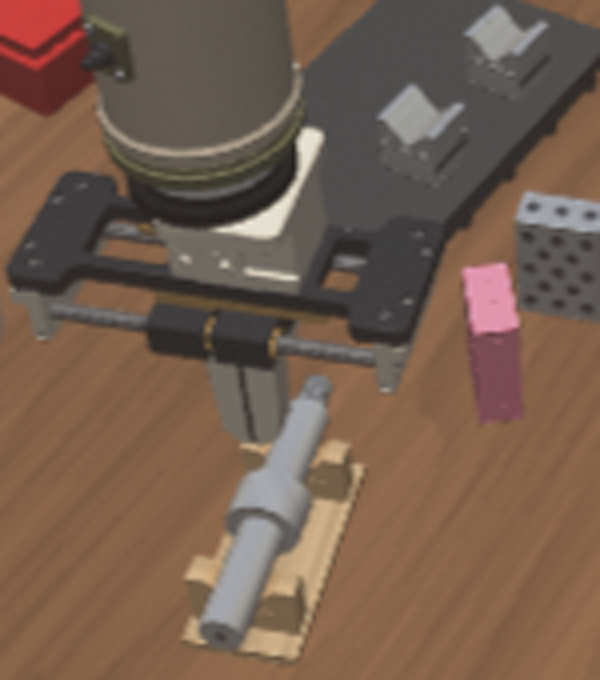

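```bash
python3 - <<'E'
from h import *
W=cam('wrist');S=cam('side');p,R,s=pose()
for q in [(7.5,0,14),(7.5,0,-14),(7.5,0,0),(-7.5,0,14),(-7.5,0,-14),(0,0,14),(-7,0,14)]:
    P=p+R@np.array(q)/1000;print(q,proj(W,P).round(1),proj(S,P).round(1))
E
```

```text
(7.5, 0, 14) [[317.2 261.7]] [[244.3 349. ]]
(7.5, 0, -14) [[317.4 280.7]] [[242.7 339.9]]
(7.5, 0, 0) [[317.3 270.5]] [[243.5 344.5]]
(-7.5, 0, 14) [[317.2 289.5]] [[246.7 343.2]]
(-7.5, 0, -14) [[317.4 312.4]] [[245.2 334. ]]
(0, 0, 14) [[317.2 275.7]] [[245.5 346.1]]
(-7, 0, 14) [[317.2 288.6]] [[246.7 343.4]]
```

View pics/c11.png

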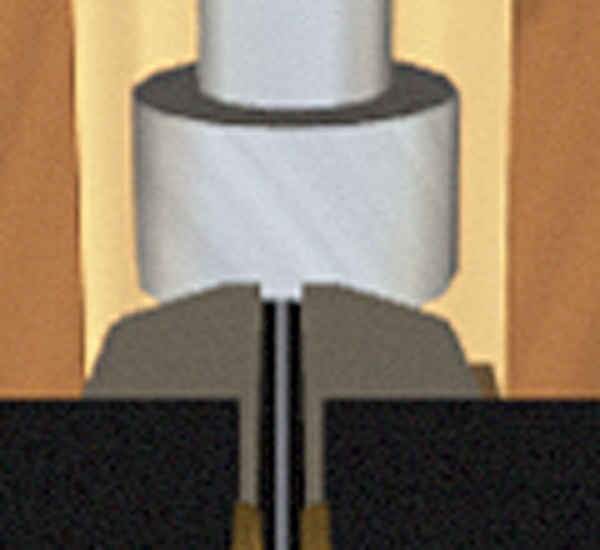

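```bash
python3 -m pendant '[[[0,0,0],[0,0,0],0],[[0,0,0],[0,0,0],0],[[0,0,0],[0,0,0],0],[[0,0,0],[0,0,0],0],[[0,0,0],[0,0,0],0],[[0,0,0],[0,0,0],0],[[0,0,0],[0,0,0],0],[[0,0,0],[0,0,0],0]]'; python3 -m pendant '[[[0,0,0],[0,0,0],0],[[0,0,0],[0,0,0],0],[[0,0,0],[0,0,0],0],[[0,0,0],[0,0,0],0]]';  python3 - <<'E'
from h import *
goto(.4899,.3497,.035,17)
cv2.imwrite('pics/w9.png',read_camera('wrist')[:,:,::-1])
W=cam('wrist');np.savez('w9.npz',K=W[0],R=W[1],t=W[2])
E
```

```text
time_s: 15.15
eef_pos: [0.4886, 0.3493, 0.0934]
eef_rot: [-1.868, -2.526, -0.0]
ft_force: [-0.2, -0.4, -0.6]
opening: 0.0599
time_s: 15.55
eef_pos: [0.4886, 0.3493, 0.0933]
eef_rot: [-1.868, -2.526, 0.0]
ft_force: [-0.7, 0.2, 0.2]
opening: 0.0905
shift [ 0.   1.4 58.3] turn [-0.   -0.    0.05] jaw -0.0
shift [ 0.   1.4 58.3] turn [   0.     -0.   -179.95] jaw 180.0
t 15.55 pos [0.4886 0.3493 0.0933] jaw/x ang [ 17. 107.] tilt 0.0 q [0.54 0.21 1.61 0.   1.33 0.24] open 0.0905 F [-0.7  0.2  0.2]
```

View pics/w9.png

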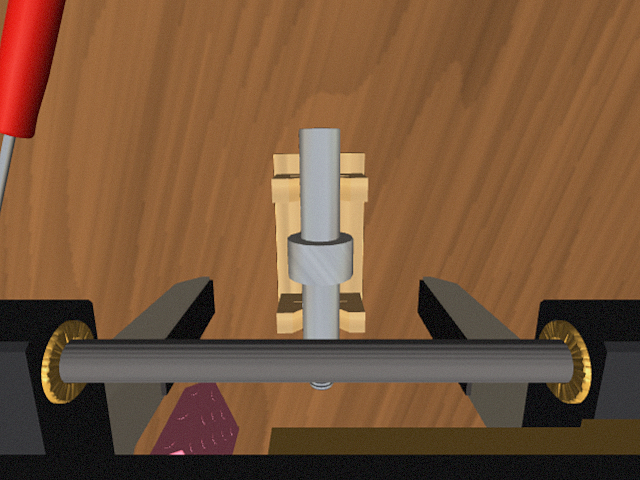

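```bash
python3 - <<'E'
from h import *
W=np.load('w9.npz');c=(W['K'],W['R'],W['t'])
for v in (243,264,285):print(px(c,(320.5,v),.06).round(4))
print(px(c,(320,128),.052))
E
crop=1
```

```text
[0.4868 0.3615 0.06  ]
[0.4904 0.3499 0.06  ]
[0.4941 0.338  0.06  ]
[0.46862265 0.41979141 0.052     ]
```

```bash
python3 -m pendant '[[[0,1.5,40],[0,0,0],0],[[0,1.5,58],[0,0,0],0],[[0,1.5,64],[0,0,0],0],[[0,1.5,68],[0,0,0],0],[[0,1.5,70],[0,0,0],0],[[0,1.5,70],[0,0,0],0]]';  python3 - <<'E'
from h import *
goto(.4904,.3497,.01,17)
cv2.imwrite('pics/s9.png',read_camera('side')[:,:,::-1])
crop('pics/s9.png',180,280,330,400,5,'pics/c13.png')
E
```

```text
time_s: 16.2
eef_pos: [0.4908, 0.3502, 0.0244]
eef_rot: [1.867, 2.526, 0.002]
ft_force: [0.0, 0.0, -0.7]
opening: 0.0929
shift [-0.3 -0.6 14.4] turn [ 0.09 -0.02  0.05] jaw -0.0
shift [-0.3 -0.6 14.4] turn [ 4.0000e-02  1.5000e-01 -1.7995e+02] jaw 180.0
t 16.2 pos [0.4908 0.3502 0.0244] jaw/x ang [ 17. 107.] tilt 0.1 q [0.53 0.29 1.65 0.   1.2  0.24] open 0.0929 F [ 0.   0.  -0.7]
```

View pics/c13.png

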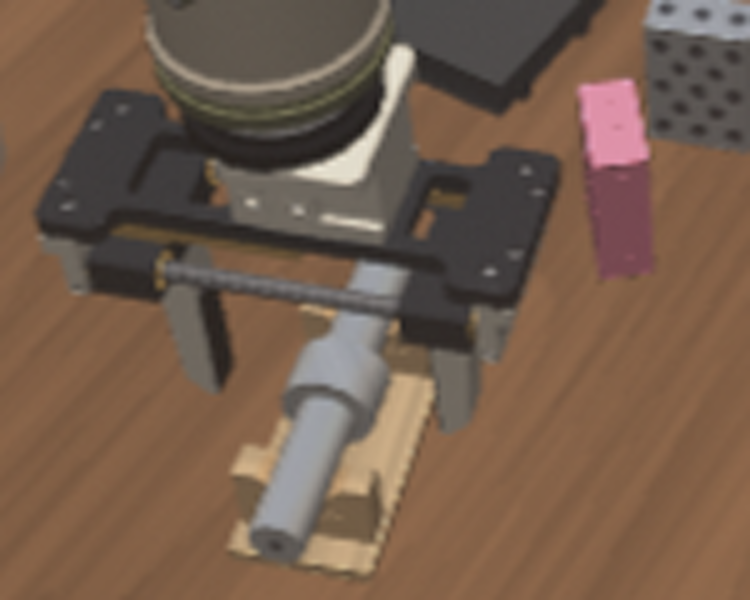

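```bash
python3 -m pendant '[[[0,-0.5,5],[0,0,0],0],[[0,-0.5,9],[0,0,0],0],[[0,-0.5,12],[0,0,0],0],[[0,-0.5,14],[0,0,0],0],[[0,-0.5,14],[0,0,0],0]]';  python3 - <<'E'
from h import *
goto(.4904,.3497,.01,17)
cv2.imwrite('pics/s10.png',read_camera('side')[:,:,::-1])
crop('pics/s10.png',180,280,330,400,5,'pics/c14.png')
E
```

```text
time_s: 16.75
eef_pos: [0.4892, 0.3494, 0.0088]
eef_rot: [-1.867, -2.526, 0.001]
ft_force: [0.0, -0.4, -0.4]
opening: 0.0931
shift [-0.   1.2 -1.2] turn [-0.05  0.01  0.05] jaw -0.0
shift [-0.   1.2 -1.2] turn [-2.0000e-02 -8.0000e-02 -1.7995e+02] jaw 180.0
t 16.75 pos [0.4892 0.3494 0.0088] jaw/x ang [ 17. 107.] tilt 0.05 q [0.53 0.31 1.66 0.   1.18 0.24] open 0.0931 F [ 0.  -0.4 -0.4]
```

View pics/c14.png

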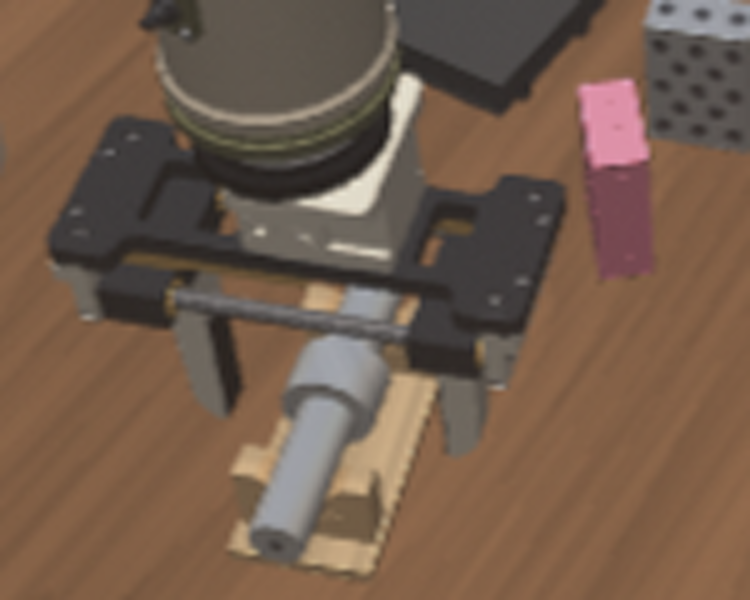

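```bash
python3 -m pendant '[[[0,1,0],[0,0,0],0.5],[[0,1,0],[0,0,0],1],[[0,1,0],[0,0,0],1],[[0,1,0],[0,0,0],1],[[0,1,0],[0,0,0],1],[[0,1,0],[0,0,0],1],[[0,1,0],[0,0,0],1],[[0,1,0],[0,0,0],1]]';python3 -m pendant '[[[0,0,0],[0,0,0],1],[[0,0,0],[0,0,0],1],[[0,0,0],[0,0,0],1],[[0,0,0],[0,0,0],1]]';  python3 - <<'E'
from h import *
goto(.4904,.3497,.01,17)
E
```

```text
time_s: 17.6
eef_pos: [0.4911, 0.35, 0.0095]
eef_rot: [1.867, 2.526, 0.002]
ft_force: [2.9, 0.3, -1.3]
opening: 0.0395
time_s: 18.0
eef_pos: [0.491, 0.35, 0.0095]
eef_rot: [1.867, 2.526, 0.001]
ft_force: [5.5, 2.6, -3.0]
opening: 0.0395
shift [-0.1 -0.7 -0.5] turn [ 0.06 -0.01  0.04] jaw -0.0
shift [-0.1 -0.7 -0.5] turn [ 1.0000e-02  9.0000e-02 -1.7996e+02] jaw 180.0
t 18.0 pos [0.491  0.35   0.0095] jaw/x ang [ 17. 107.] tilt 0.06 q [ 0.53  0.31  1.65 -0.    1.18  0.24] open 0.0395 F [ 5.5  2.6 -3. ]
```

Opening 39.5 mm: gripped on the diameter. Lift.

```bash
python3 -m pendant '[[[0,0,-10],[0,0,0],1],[[0,0,-25],[0,0,0],1],[[0,0,-50],[0,0,0],1],[[0,0,-90],[0,0,0],1],[[0,0,-120],[0,0,0],1],[[0,0,-120],[0,0,0],1],[[0,0,-120],[0,0,0],1]]';  python3 - <<'E'
from h import *
t=pl(-.04,-.005);print(t);goto(t[0],t[1],0.13,-2)
cv2.imwrite('pics/w11.png',read_camera('wrist')[:,:,::-1]);cv2.imwrite('pics/s11.png',read_camera('side')[:,:,::-1])
crop('pics/s11.png',170,200,330,350,4,'pics/c15.png')
E
```

```text
time_s: 18.7
eef_pos: [0.4904, 0.3499, 0.1294]
eef_rot: [1.868, 2.526, 0.001]
ft_force: [0.4, -1.3, -7.9]
opening: 0.0391
[0.56084987 0.03639903]
shift [-320.4  -24.5   -0.7] turn [ 0.02 -0.02 19.05] jaw -19.0
shift [-320.4  -24.5   -0.7] turn [ 2.0000e-02  3.0000e-02 -1.6095e+02] jaw 161.0
t 18.7 pos [0.4904 0.3499 0.1294] jaw/x ang [ 17. 107.] tilt 0.03 q [0.53 0.18 1.57 0.   1.39 0.24] open 0.0391 F [ 0.4 -1.3 -7.9]
```

View pics/c15.png

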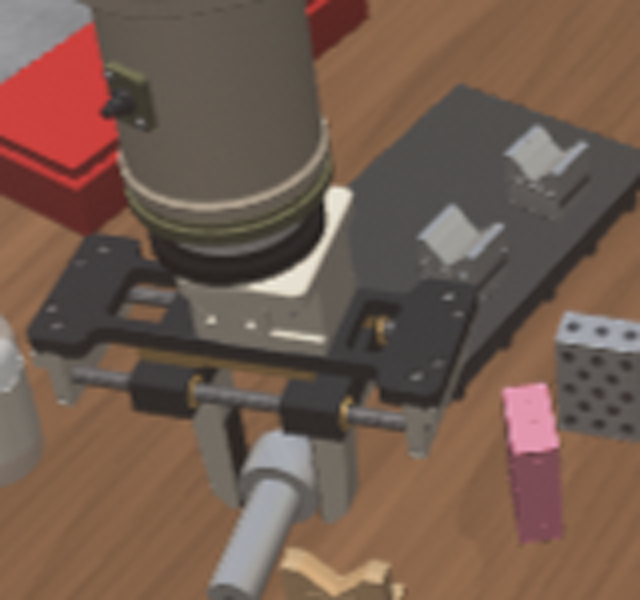

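View pics/w11.png

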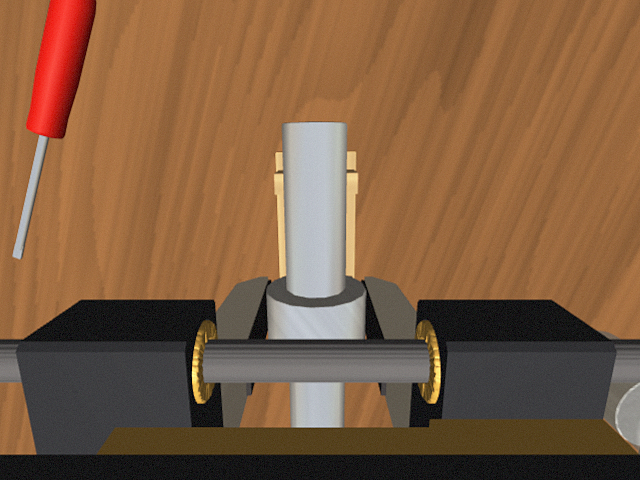

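```bash
python3 - <<'E'
from h import *
W=cam('wrist');p,R,s=pose();d=R[:,0];d=d/np.linalg.norm(d)
b=np.array([.4904,.3497,p[2]+.0305])
for th in (-4,0,4): print(th,proj(W,b+d*.075*np.cos(np.radians(th))+[0,0,.012+.075*np.sin(np.radians(th))]))
print(p)
E
```

```text
-4 [[322.46604085 116.63006901]]
0 [[322.64760137 115.22032071]]
4 [[322.8394688  114.91116219]]
[0.4887771  0.34886852 0.12647435]
```

```bash
python3 - <<'E'
from h import *
crop('pics/s11.png',190,270,290,380,6,'pics/c16.png')
S=cam('side');p=np.array([.4904,.3499,.1294])
d=np.array([np.cos(np.radians(107)),np.sin(np.radians(107)),0])
b=np.array([.4904,.3505,.160])
for th in (-4,0,4):
  for l in(.075,.012): print(th,l,proj(S,b+d*l*np.cos(np.radians(th))+[0,0,l*np.sin(np.radians(th))]))
E
```

```text
-4 0.075 [[225.36855429 351.17642603]]
-4 0.012 [[236.97299205 323.4262523 ]]
0 0.075 [[224.93255014 349.39480422]]
0 0.012 [[236.91349091 323.1394568 ]]
4 0.075 [[224.5667736  347.43912885]]
4 0.012 [[236.86448621 322.8291938 ]]
```

View pics/c16.png

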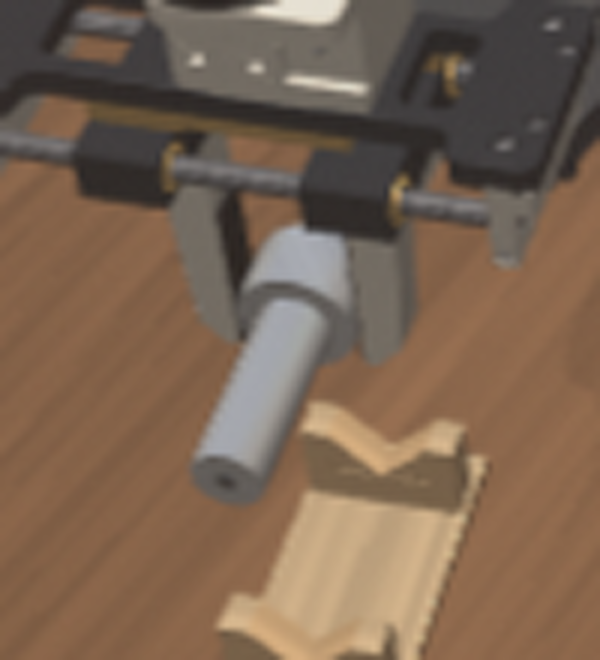

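```bash
python3 - <<'E'
from h import *
cv2.imwrite('pics/t12.png',read_camera('top')[:,:,::-1])
crop('pics/t12.png',250,150,400,260,5,'pics/c17.png')
E
```

```text
(no output)
```

View pics/c17.png

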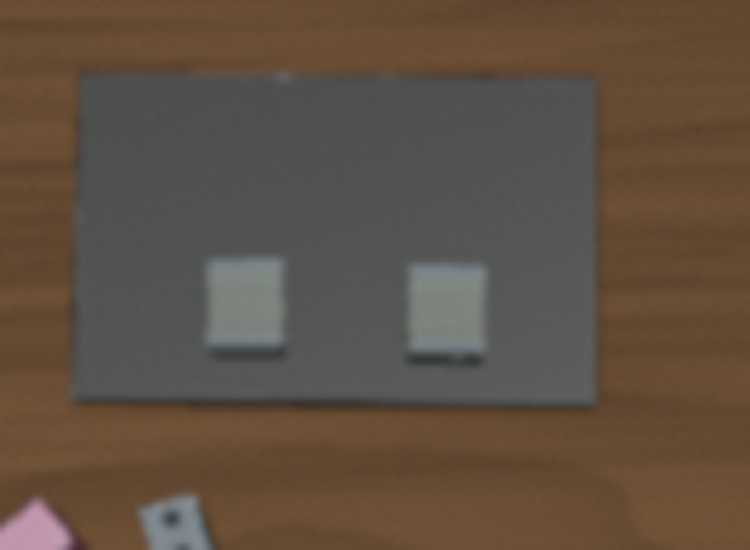

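```bash
python3 - <<'E'
from h import *
c=cam('top')
cr=lambda u,v,f,x0,y0:(x0+(u+.5)/f-.5,y0+(v+.5)/f-.5)
L=[]
for q in ([(207,259),(285,259),(284,347),(207,346)],[(409,265),(487,265),(486,352),(409,351)]):
    P=np.array([px(c,cr(u,v,5,250,150),.08) for u,v in q]);m=P.mean(0)[:2];L.append(m)
    d=m-PL;Rr=np.array([[np.cos(PY),np.sin(PY)],[-np.sin(PY),np.cos(PY)]]);print(m.round(4),'plate',(Rr@d).round(4))
print('mid',(L[0]+L[1])/2,'dist',np.linalg.norm(L[0]-L[1]),'ang',np.degrees(np.arctan2(*(L[0]-L[1])[::-1])))
P=np.array([px(c,cr(u,v,5,250,150),.04) for u,v in [(79,72),(597,78),(597,406),(73,401)]]);print(P.mean(0))
m=(L[0]+L[1])/2;goto(m[0],m[1],.10,-2)
E
```

```text
[0.5635 0.0827] plate [-0.039   0.0414]
[ 0.5586 -0.0099] plate [-0.0406 -0.0514]
mid [0.56103441 0.03641619] dist 0.09277097322683726 ang 86.98992170419285
[0.6011213  0.04041649 0.04      ]
shift [-319.8  -22.3   26.7] turn [-0.28  0.12 19.05] jaw -19.0
shift [-319.8  -22.3   26.7] turn [-1.6000e-01 -3.9000e-01 -1.6095e+02] jaw 161.0
t 18.85 pos [0.4887 0.3488 0.1262] jaw/x ang [ 17. 107.] tilt 0.3 q [0.53 0.18 1.57 0.   1.39 0.24] open 0.0396 F [-1.2  0.5 -8.4]
```

```bash
python3 -m pendant '[[[-319.8,-22.3,10],[0,0,19.4],1],[[-319.8,-22.3,10],[0,0,19.4],1],[[-319.8,-22.3,10],[0,0,19.4],1],[[-319.8,-22.3,10],[0,0,19.4],1],[[-319.8,-22.3,10],[0,0,19.4],1],[[-319.8,-22.3,10],[0,0,19.4],1],[[-319.8,-22.3,10],[0,0,19.4],1],[[-319.8,-22.3,10],[0,0,19.4],1]]';python3 -m pendant '[[[0,0,0],[0,0,0],1],[[0,0,0],[0,0,0],1],[[0,0,0],[0,0,0],1]]';  python3 - <<'E'
from h import *
goto(.561,.0364,.085,-2.5)
cv2.imwrite('pics/w13.png',read_camera('wrist')[:,:,::-1]);cv2.imwrite('pics/s13.png',read_camera('side')[:,:,::-1])
crop('pics/s13.png',200,150,400,300,4,'pics/c18.png')
E
```

```text
time_s: 19.65
eef_pos: [0.5619, 0.034, 0.1169]
eef_rot: [-2.27, -2.169, 0.005]
ft_force: [0.5, -0.2, -7.2]
opening: 0.0393
time_s: 19.95
eef_pos: [0.5624, 0.0388, 0.1187]
eef_rot: [-2.264, -2.177, 0.001]
ft_force: [1.3, -0.3, -7.3]
opening: 0.0395
shift [-2.4 -1.3 33.7] turn [-0.06 -0.01  0.24] jaw -0.2
shift [-2.4 -1.3 33.7] turn [ 2.0000e-02 -1.0000e-01 -1.7976e+02] jaw 179.8
t 19.95 pos [0.5624 0.0388 0.1187] jaw/x ang [-2.3 87.7] tilt 0.06 q [-0.02  0.09  1.69  0.    1.36  0.02] open 0.0395 F [ 1.3 -0.3 -7.3]
```

View pics/c18.png

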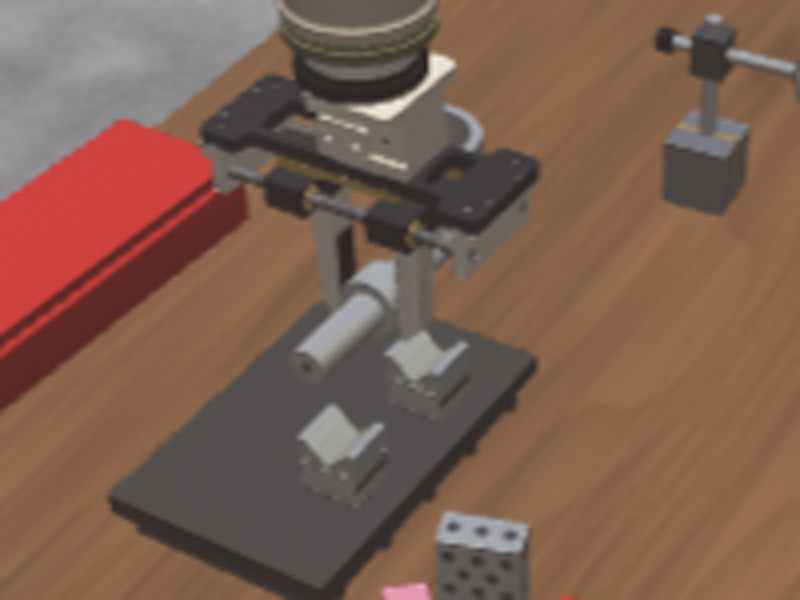

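View pics/w13.png

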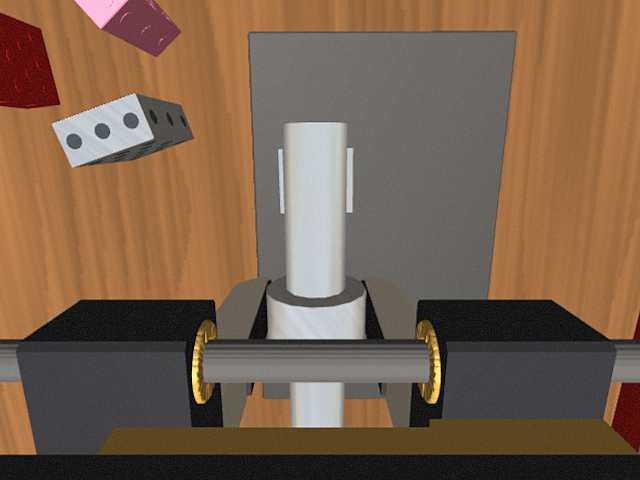

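```bash
python3 -m pendant '[[[-2.4,-1,20],[0,0,0],1],[[-2.4,-1,40],[0,0,0],1],[[-2.4,-1,52],[0,0,0],1],[[-2.4,-1,58],[0,0,0],1],[[-2.4,-1,58],[0,0,0],1],[[-2.4,-1,58],[0,0,0],1]]';  python3 - <<'E'
from h import *
goto(.561,.0364,.0515,-2.5)
E
```

```text
time_s: 20.65
eef_pos: [0.5625, 0.0354, 0.0622]
eef_rot: [2.266, 2.175, 0.001]
ft_force: [-0.2, -0.5, -7.0]
opening: 0.0395
shift [ 1.  -1.5 10.7] turn [ 0.06 -0.    0.16] jaw -0.2
shift [ 1.  -1.5 10.7] turn [ 0.0000e+00  1.0000e-01 -1.7984e+02] jaw 179.8
t 20.65 pos [0.5625 0.0354 0.0622] jaw/x ang [-2.3 87.7] tilt 0.06 q [-0.03  0.14  1.74  0.    1.26  0.01] open 0.0395 F [-0.2 -0.5 -7. ]
```

```bash
python3 -m pendant '[[[1,-1,2],[0,0,0],1],[[1,-1,4],[0,0,0],1],[[1,-1,6],[0,0,0],1],[[1,-1,7.5],[0,0,0],1],[[1,-1,8.5],[0,0,0],1],[[1,-1,8.5],[0,0,0],1]]';  python3 -m pendant '[[[0,0,0.5],[0,0,0],1],[[0,0,1],[0,0,0],1],[[0,0,1],[0,0,0],1]]'; python3 - <<'E'
from h import *
goto(.561,.0364,.0515,-2.5)
E
```

```text
time_s: 21.25
eef_pos: [0.5611, 0.0362, 0.0529]
eef_rot: [2.267, 2.175, 0.0]
ft_force: [0.2, 1.3, -7.1]
opening: 0.0392
time_s: 21.55
eef_pos: [0.5614, 0.0363, 0.0525]
eef_rot: [2.266, 2.175, 0.001]
ft_force: [-0.4, -0.1, -1.7]
opening: 0.0391
shift [ 0.1 -0.4  1. ] turn [ 0.06 -0.01  0.14] jaw -0.1
shift [ 0.1 -0.4  1. ] turn [ 1.0000e-02  9.0000e-02 -1.7986e+02] jaw 179.9
t 21.55 pos [0.5614 0.0363 0.0525] jaw/x ang [-2.4 87.6] tilt 0.06 q [-0.03  0.15  1.75  0.    1.24  0.01] open 0.0391 F [-0.4 -0.1 -1.7]
```

```bash
python3 -m pendant '[[[0,0,0.4],[0,0,0],1],[[0,0,0.4],[0,0,0],1],[[0,0,0.4],[0,0,0],0.5],[[0,0,0.4],[0,0,0],0.4],[[0,0,0.4],[0,0,0],0.3],[[0,0,0.4],[0,0,0],0.2],[[0,0,0.4],[0,0,0],0],[[0,0,0.4],[0,0,0],0]]';  python3 -m pendant '[[[0,0,0],[0,0,0],0],[[0,0,0],[0,0,0],0],[[0,0,0],[0,0,0],0],[[0,0,0],[0,0,0],0],[[0,0,-30],[0,0,0],0],[[0,0,-80],[0,0,0],0],[[0,0,-110],[0,0,0],0],[[0,0,-110],[0,0,0],0]]'; python3 - <<'E'
from h import *
goto(.4485,.1131,.16,15.6)
cv2.imwrite('pics/w14.png',read_camera('wrist')[:,:,::-1]);cv2.imwrite('pics/s14.png',read_camera('side')[:,:,::-1])
crop('pics/s14.png',200,180,400,330,4,'pics/c19.png')
E
```

```text
time_s: 22.35
eef_pos: [0.5609, 0.0363, 0.0514]
eef_rot: [-2.267, -2.175, 0.0]
ft_force: [0.2, -0.1, -0.3]
opening: 0.082
time_s: 23.15
eef_pos: [0.5646, 0.0362, 0.1679]
eef_rot: [2.261, 2.17, 0.011]
ft_force: [0.8, 0.1, -0.3]
opening: 0.0929
shift [  72.1 -119.2    6.7] turn [  0.57   0.08 -17.95] jaw 18.0
shift [  72.1 -119.2    6.7] turn [ 1.2000e-01 -8.1000e-01  1.6205e+02] jaw -162.0
t 23.15 pos [0.5646 0.0362 0.1679] jaw/x ang [-2.4 87.6] tilt 0.57 q [-0.03  0.05  1.64  0.    1.44  0.01] open 0.0929 F [ 0.8  0.1 -0.3]
```

View pics/c19.png

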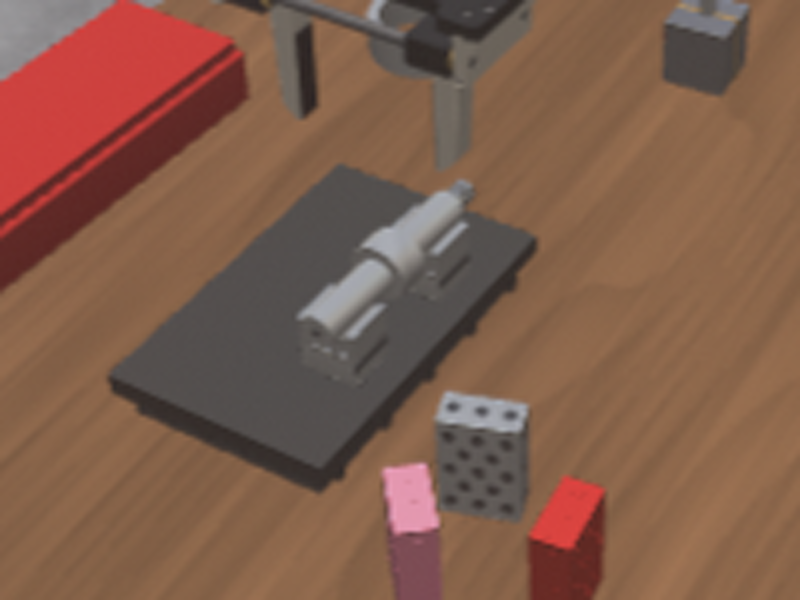

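View pics/w14.png

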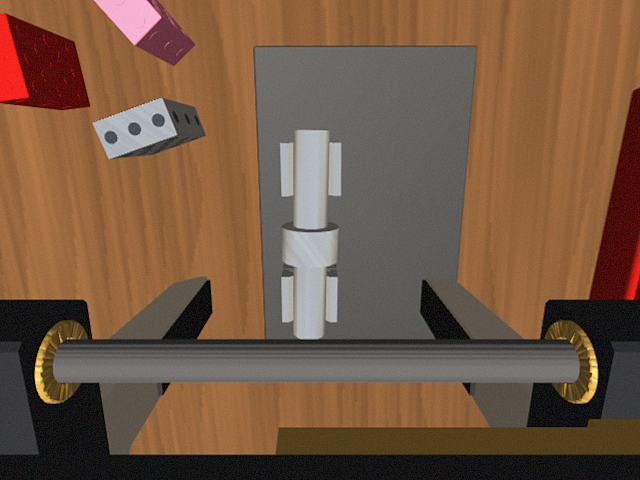

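```bash
python3 - <<'E'
from h import *
c=cam('top')
cr=lambda u,v,f=4,x0=230,y0=150:(x0+(u+.5)/f-.5,y0+(v+.5)/f-.5)
print('red',[px(c,cr(u,v),.075).round(3) for u,v in [(101,566),(190,559),(196,602),(107,612)]])
print('pink',[px(c,cr(u,v),.075).round(3) for u,v in [(113,399),(141,435),(75,489),(43,455)]])
goto(.4485,.1131,.16,15.6)
E
```

```text
red [array([0.381, 0.186, 0.075]), array([0.384, 0.135, 0.075]), array([0.36 , 0.132, 0.075]), array([0.356, 0.182, 0.075])]
pink [array([0.476, 0.178, 0.075]), array([0.455, 0.162, 0.075]), array([0.425, 0.2  , 0.075]), array([0.445, 0.218, 0.075])]
shift [  72.1 -116.2    2.1] turn [  0.12   0.02 -17.95] jaw 18.0
shift [  72.1 -116.2    2.1] turn [ 3.0000e-02 -1.7000e-01  1.6205e+02] jaw -162.0
t 23.25 pos [0.5616 0.0363 0.1623] jaw/x ang [-2.4 87.6] tilt 0.12 q [-0.03  0.05  1.65 -0.    1.44  0.01] open 0.0929 F [-0.4 -0.4 -0.6]
```

```bash
python3 -m pendant '[[[72,-116,0],[0,0,-18],0],[[72,-116,0],[0,0,-18],0],[[72,-116,0],[0,0,-18],0],[[72,-116,0],[0,0,-18],0],[[72,-116,0],[0,0,-18],0],[[72,-116,0],[0,0,-18],0]]'; python3 - <<'E'
from h import *
goto(.4485,.1131,.03,15.6)
cv2.imwrite('pics/w15.png',read_camera('wrist')[:,:,::-1]); c=cam('wrist');np.savez('w15.npz',K=c[0],R=c[1],t=c[2])
print(proj(c,[.4485,.1131,.075]))
E
```

```text
time_s: 23.85
eef_pos: [0.4481, 0.1125, 0.1607]
eef_rot: [-1.899, -2.502, 0.001]
ft_force: [0.6, 0.2, 0.0]
opening: 0.0932
shift [  0.5   0.7 130.7] turn [-0.06  0.01  0.02] jaw -0.0
shift [  0.5   0.7 130.7] turn [-1.0000e-02 -9.0000e-02 -1.7998e+02] jaw 180.0
t 23.85 pos [0.4481 0.1125 0.1607] jaw/x ang [ 15.6 105.6] tilt 0.06 q [ 0.14 -0.23  1.91 -0.    1.46 -0.14] open 0.0932 F [0.6 0.2 0. ]
[[317.50304986 239.81281276]]
```

View pics/w15.png

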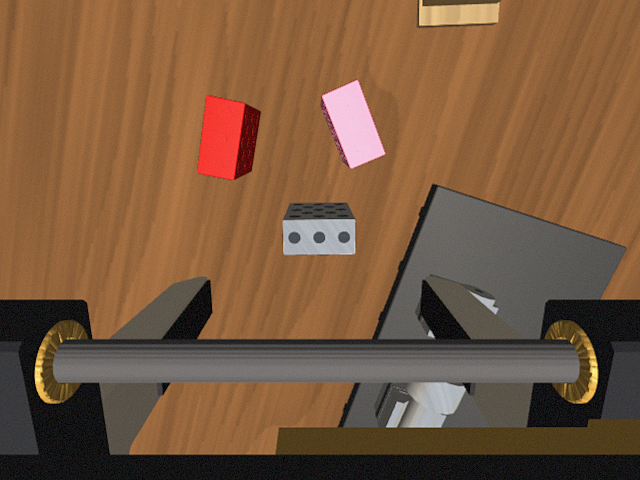

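```bash
python3 -m pendant '[[[1.5,1,50],[0,0,0],0],[[1.5,1,90],[0,0,0],0],[[1.5,1,120],[0,0,0],0],[[1.5,1,135],[0,0,0],0.2],[[1.5,1,135],[0,0,0],0.4],[[1.5,1,135],[0,0,0],1],[[1.5,1,135],[0,0,0],1],[[1.5,1,135],[0,0,0],1]]';python3 -m pendant '[[[0,0,0],[0,0,0],1],[[0,0,0],[0,0,0],1],[[0,0,0],[0,0,0],1]]'; python3 - <<'E'
from h import *
goto(.4485,.1131,.025,15.6)
E
```

```text
time_s: 24.7
eef_pos: [0.45, 0.1147, 0.0279]
eef_rot: [1.898, 2.501, 0.003]
ft_force: [1.0, -0.6, 0.2]
opening: 0.0573
time_s: 25.0
eef_pos: [0.4496, 0.1148, 0.0276]
eef_rot: [1.897, 2.502, 0.002]
ft_force: [0.1, -0.9, 6.3]
opening: 0.0498
shift [-1.3 -1.5  2.6] turn [0.12 0.02 0.05] jaw -0.1
shift [-1.3 -1.5  2.6] turn [-4.0000e-02  1.9000e-01 -1.7995e+02] jaw 179.9
t 25.0 pos [0.4496 0.1148 0.0276] jaw/x ang [ 15.7 105.6] tilt 0.12 q [ 0.14 -0.08  2.04 -0.    1.18 -0.13] open 0.0498 F [ 0.1 -0.9  6.3]
```

```bash
python3 -m pendant '[[[0,0,0],[0,0,0],1],[[0,0,-40],[0,0,0],1],[[0,0,-90],[0,0,0],1],[[0,0,-115],[0,0,0],1],[[0,0,-115],[0,0,0],1],[[0,0,-115],[0,0,0],1]]'; python3 - <<'E'
from h import *
goto(.4485,.1131,.14,15.6)
cv2.imwrite('pics/t16.png',read_camera('top')[:,:,::-1]);cv2.imwrite('pics/s16.png',read_camera('side')[:,:,::-1])
crop('pics/t16.png',250,150,400,260,5,'pics/c20.png')
crop('pics/s16.png',220,180,420,330,4,'pics/c21.png')
E
```

```text
time_s: 25.6
eef_pos: [0.4477, 0.1146, 0.1398]
eef_rot: [-1.898, -2.502, 0.002]
ft_force: [-0.4, -0.2, -7.5]
opening: 0.0496
shift [-1.7  0.4 -0.2] turn [-0.09 -0.02  0.05] jaw -0.1
shift [-1.7  0.4 -0.2] turn [ 2.0000e-02 -1.5000e-01 -1.7995e+02] jaw 179.9
t 25.6 pos [0.4477 0.1146 0.1398] jaw/x ang [ 15.7 105.7] tilt 0.1 q [ 0.14 -0.21  1.94  0.    1.42 -0.13] open 0.0496 F [-0.4 -0.2 -7.5]
```

View pics/c20.png

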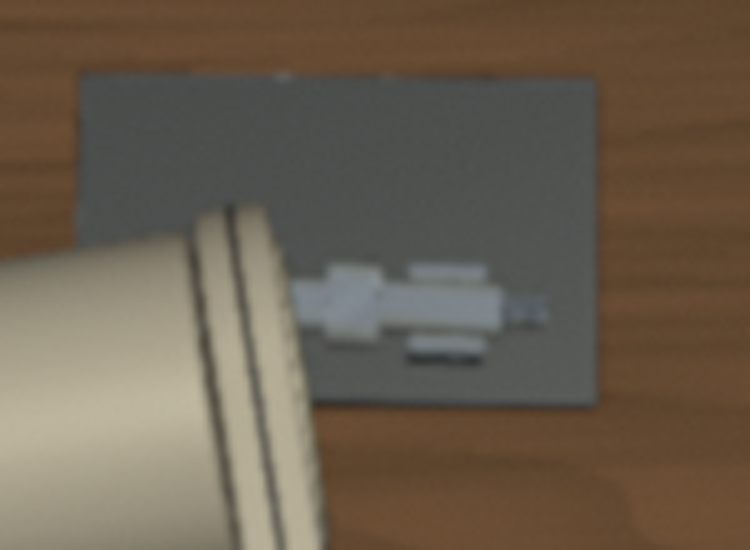

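View pics/c21.png

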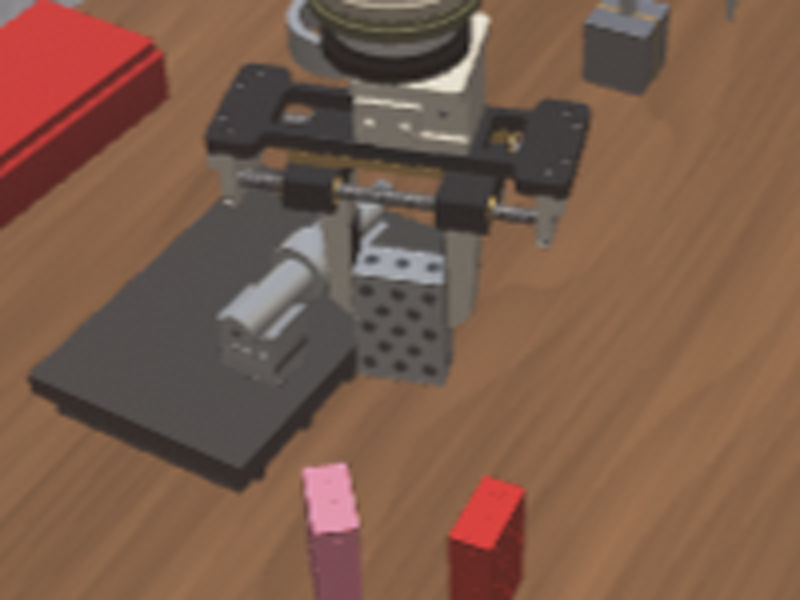

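```bash
python3 - <<'E'
from h import *
c=cam('top')
cr=lambda u,v,f=5,x0=250,y0=150:(x0+(u+.5)/f-.5,y0+(v+.5)/f-.5)
for z in(.085,.1):print('collar',px(c,cr(354.5,301),z).round(4))
e=px(c,cr(549,311),.085);print('thread end',e.round(4))
th=np.radians(87.6);u=np.array([np.cos(th),np.sin(th)])
C=np.array([.561,.0364]);t=C+u*.0945;print('stop target',t,'thread pred',C-u*.088)
# along-offset of stop vs TCP: stop centre estimate from w15
W=np.load('w15.npz');k=(W['K'],W['R'],W['t']);print('stop centre',px(k,(319.5,237),.075).round(4))
E
```

```text
collar [0.5621 0.0328 0.085 ]
collar [0.5594 0.0329 0.1   ]
thread end [ 0.5552 -0.0559  0.085 ]
stop target [0.56495725 0.13081711] thread pred [ 0.55731494 -0.05152281]
stop centre [0.4493 0.1154 0.075 ]
```

```bash
python3 - <<'E'
from h import *
goto(.5648,.128,.14,-2.4)
E
```

```text
shift [-18.9 117.7  -2.4] turn [-3.000e-01  1.000e-02  1.805e+01] jaw -18.0
shift [-18.9 117.7  -2.4] turn [-1.0000e-02 -4.3000e-01 -1.6195e+02] jaw 162.0
t 25.7 pos [0.4464 0.1144 0.1382] jaw/x ang [ 15.6 105.6] tilt 0.3 q [ 0.14 -0.21  1.94  0.    1.42 -0.13] open 0.0499 F [-0.7  0.3 -8.2]
```

```bash
python3 -m pendant '[[[-19,116,-2],[0,0,18],1],[[-19,116,-2],[0,0,18],1],[[-19,116,-2],[0,0,18],1],[[-19,116,-2],[0,0,18],1],[[-19,116,-2],[0,0,18],1],[[-19,116,-2],[0,0,18],1],[[-19,116,-2],[0,0,18],1]]'; python3 - <<'E'
from h import *
goto(.5648,.128,.068,-2.4)
cv2.imwrite('pics/w17.png',read_camera('wrist')[:,:,::-1]);cv2.imwrite('pics/s17.png',read_camera('side')[:,:,::-1])
crop('pics/s17.png',200,150,400,300,4,'pics/c22.png')
E
```

```text
time_s: 26.4
eef_pos: [0.5642, 0.1276, 0.1428]
eef_rot: [-2.266, -2.175, 0.002]
ft_force: [-1.4, 0.5, -6.5]
opening: 0.05
shift [ 0.4  0.7 74.8] turn [-0.07  0.01  0.07] jaw -0.1
shift [ 0.4  0.7 74.8] turn [-2.0000e-02 -1.1000e-01 -1.7993e+02] jaw 179.9
t 26.4 pos [0.5642 0.1276 0.1428] jaw/x ang [-2.3 87.7] tilt 0.07 q [0.13 0.11 1.62 0.   1.41 0.17] open 0.05 F [-1.4  0.5 -6.5]
```

View pics/c22.png

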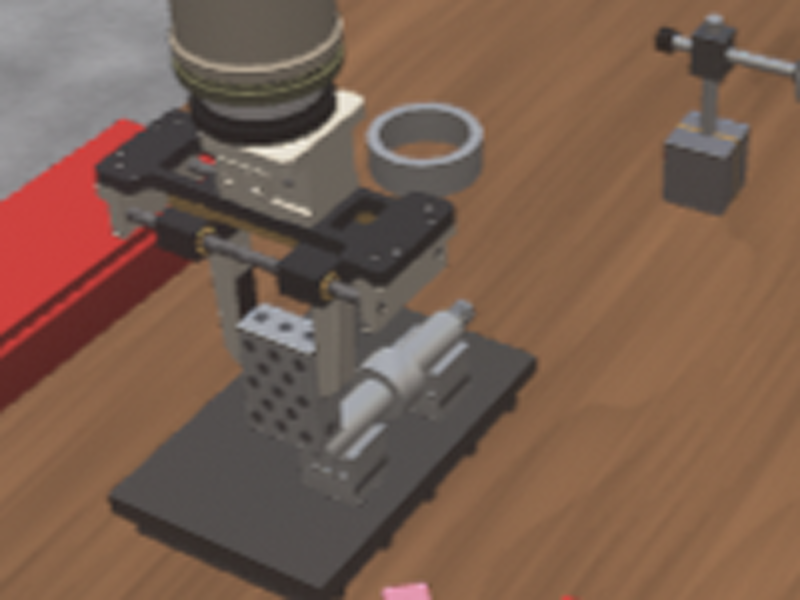

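View pics/w17.png

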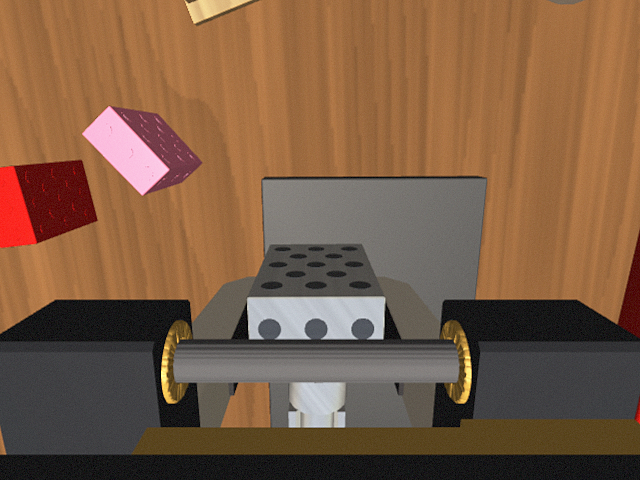

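```bash
python3 -m pendant '[[[0.5,0.5,15],[0,0,0],1],[[0.5,0.5,30],[0,0,0],1],[[0.5,0.5,45],[0,0,0],1],[[0.5,0.5,57],[0,0,0],1],[[0.5,0.5,65],[0,0,0],1],[[0.5,0.5,70],[0,0,0],1],[[0.5,0.5,70],[0,0,0],1]]'; python3 - <<'E'
from h import *
goto(.5648,.128,.0676,-2.4)
cv2.imwrite('pics/s18.png',read_camera('side')[:,:,::-1])
crop('pics/s18.png',200,180,350,300,5,'pics/c23.png')
E
```

```text
time_s: 27.2
eef_pos: [0.5654, 0.1281, 0.0725]
eef_rot: [-2.266, -2.175, 0.002]
ft_force: [0.2, 0.4, -6.1]
opening: 0.0499
shift [-0.1 -0.5  4.9] turn [-0.08  0.01  0.04] jaw -0.0
shift [-0.1 -0.5  4.9] turn [-2.0000e-02 -1.3000e-01 -1.7996e+02] jaw 180.0
t 27.2 pos [0.5654 0.1281 0.0725] jaw/x ang [-2.4 87.6] tilt 0.08 q [0.13 0.18 1.68 0.   1.28 0.18] open 0.0499 F [ 0.2  0.4 -6.1]
```

View pics/c23.png

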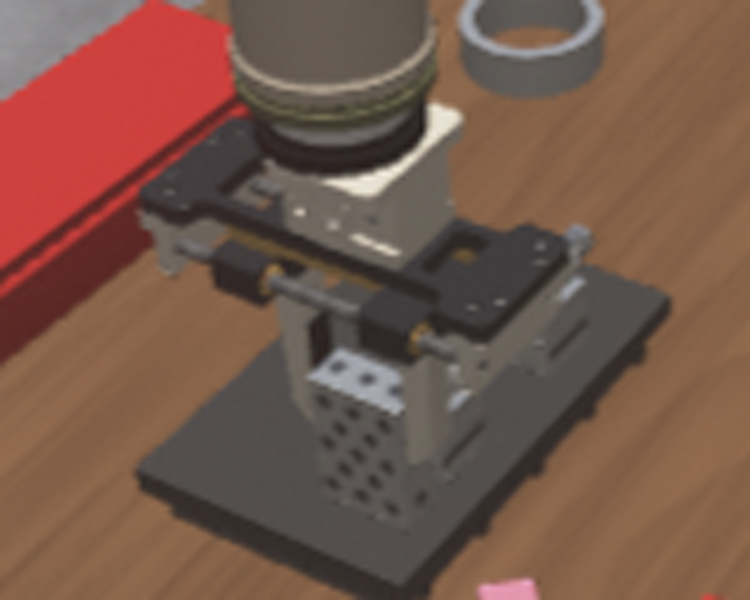

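```bash
python3 -m pendant '[[[0,-0.5,2],[0,0,0],1],[[0,-0.5,4],[0,0,0],1],[[0,-0.5,4.7],[0,0,0],1],[[0,-0.5,4.7],[0,0,0],1]]'; python3 - <<'E'
from h import *
goto(.5648,.128,.0676,-2.4)
E
```

```text
time_s: 27.65
eef_pos: [0.5654, 0.1282, 0.0688]
eef_rot: [2.267, 2.175, 0.0]
ft_force: [-0.5, 0.1, -7.1]
opening: 0.0498
shift [-0.2 -0.6  1.2] turn [ 0.   -0.    0.05] jaw -0.0
shift [-0.2 -0.6  1.2] turn [   0.      0.   -179.95] jaw 180.0
t 27.65 pos [0.5654 0.1282 0.0688] jaw/x ang [-2.4 87.6] tilt 0.0 q [0.13 0.18 1.69 0.   1.28 0.18] open 0.0498 F [-0.5  0.1 -7.1]
```

```bash
python3 -m pendant '[[[0,0,0.7],[0,0,0],1],[[0,0,1.3],[0,0,0],1],[[0,0,1.3],[0,0,0],1]]'; python3 -m pendant '[[[0,0,0],[0,0,0],0.45],[[0,0,0],[0,0,0],0.35],[[0,0,0],[0,0,0],0.2],[[0,0,0],[0,0,0],0],[[0,0,0],[0,0,0],0],[[0,0,0],[0,0,0],0],[[0,0,0],[0,0,0],0],[[0,0,0],[0,0,0],0]]';python3 -m pendant '[[[0,0,-30],[0,0,0],0],[[0,0,-80],[0,0,0],0],[[0,0,-100],[0,0,0],0],[[0,0,-100],[0,0,0],0]]'; python3 - <<'E'
from h import *
goto(.52,-.358,.2,98.8)
cv2.imwrite('pics/w19.png',read_camera('wrist')[:,:,::-1]);cv2.imwrite('pics/s19.png',read_camera('side')[:,:,::-1])
crop('pics/s19.png',200,180,350,300,5,'pics/c24.png')
E
```

```text
time_s: 27.95
eef_pos: [0.5655, 0.1282, 0.0677]
eef_rot: [2.266, 2.175, 0.0]
ft_force: [-1.0, 0.3, -4.4]
opening: 0.0494
time_s: 28.75
eef_pos: [0.5654, 0.1282, 0.0674]
eef_rot: [-2.267, -2.175, 0.0]
ft_force: [-1.0, 0.2, 0.2]
opening: 0.0929
time_s: 29.15
eef_pos: [0.5683, 0.1286, 0.1725]
eef_rot: [2.263, 2.172, 0.01]
ft_force: [0.8, 1.0, -1.1]
opening: 0.093
shift [-488.1  -28.   -28.4] turn [ 0.32 -0.38 78.85] jaw -78.8
shift [-488.1  -28.   -28.4] turn [   0.41    0.34 -101.15] jaw 101.2
t 29.15 pos [0.5683 0.1286 0.1725] jaw/x ang [-2.4 87.7] tilt 0.46 q [0.13 0.09 1.59 0.   1.45 0.18] open 0.093 F [ 0.8  1.  -1.1]
```

View pics/c24.png

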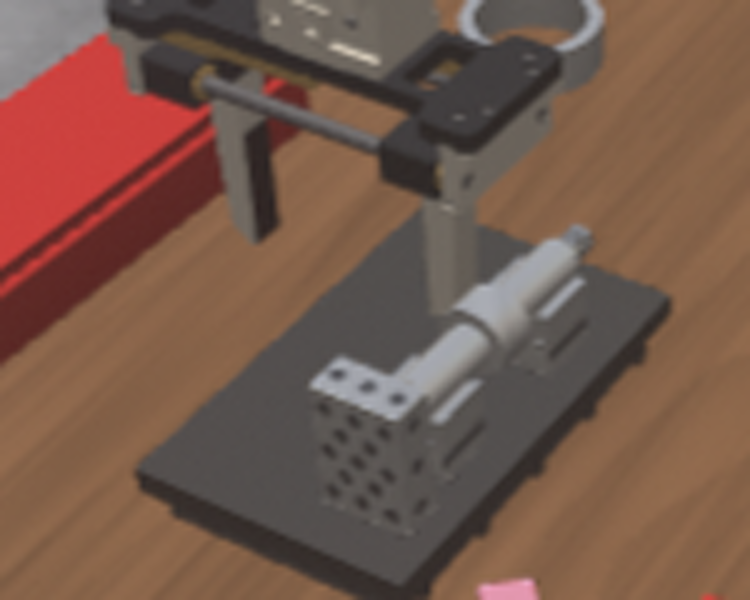

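View pics/w19.png

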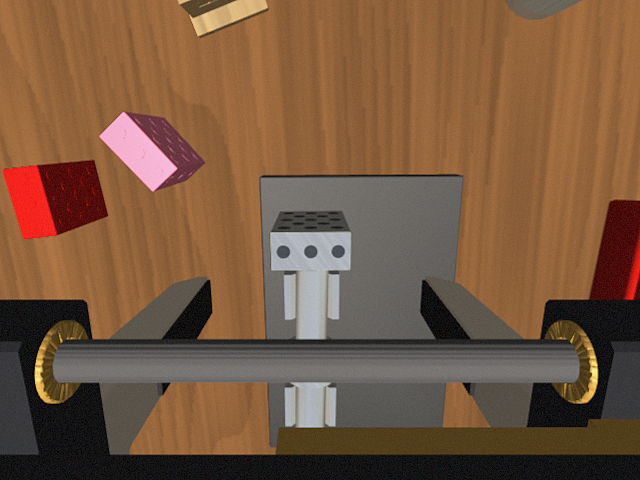

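```bash
python3 -m pendant '[[[-488,-28,-40],[0,0,79],0],[[-488,-28,-40],[0,0,79],0],[[-488,-28,-40],[0,0,79],0],[[-488,-28,-40],[0,0,79],0],[[-488,-28,-40],[0,0,79],0],[[-488,-28,-40],[0,0,79],0],[[-488,-28,-40],[0,0,79],0],[[-488,-28,-40],[0,0,79],0]]'; python3 - <<'E'
from h import *
goto(.52,-.358,.2,98.8)
E
```

```text
time_s: 30.05
eef_pos: [0.5246, -0.2699, 0.1977]
eef_rot: [-3.098, -0.506, 0.004]
ft_force: [0.7, 0.3, 0.3]
opening: 0.0932
shift [-32.4  82.1  -2.5] turn [-0.15  0.14  9.74] jaw -9.7
shift [-32.4  82.1  -2.5] turn [  -0.21   -0.23 -170.26] jaw 170.3
t 30.05 pos [ 0.5246 -0.2699  0.1977] jaw/x ang [-71.5  18.5] tilt 0.21 q [-0.56  0.11  1.52  0.    1.51  0.69] open 0.0932 F [0.7 0.3 0.3]
```

```bash
python3 -m pendant '[[[-31,80,-4],[0,0,9.7],0],[[-31,80,-4],[0,0,9.7],0],[[-31,80,-4],[0,0,9.7],0],[[-31,80,-4],[0,0,9.7],0],[[-31,80,-4],[0,0,9.7],0]]'; python3 - <<'E'
from h import *
goto(.52,-.358,.2,98.8)
cv2.imwrite('pics/w20.png',read_camera('wrist')[:,:,::-1]);c=cam('wrist');np.savez('w20.npz',K=c[0],R=c[1],t=c[2])
print(proj(c,[[.5201,-.358,.152],[.5203,-.358,.142]]))
cv2.imwrite('pics/t20.png',read_camera('top')[:,:,::-1]);crop('pics/t20.png',250,150,400,260,5,'pics/c25.png')
E
```

```text
time_s: 30.55
eef_pos: [0.5224, -0.3529, 0.2024]
eef_rot: [-3.129, -0.253, 0.003]
ft_force: [-0.6, 0.5, 0.8]
opening: 0.0929
shift [-3.2  4.7  2.3] turn [-0.14  0.09  0.45] jaw -0.4
shift [-3.2  4.7  2.3] turn [-1.5000e-01 -2.2000e-01 -1.7955e+02] jaw 179.6
t 30.55 pos [ 0.5224 -0.3529  0.2024] jaw/x ang [-80.8   9.2] tilt 0.17 q [-0.68  0.22  1.4   0.    1.53  0.73] open 0.0929 F [-0.6  0.5  0.8]
[[324.06638753 259.30876128]
 [323.82754409 254.30178586]]
```

View pics/w20.png

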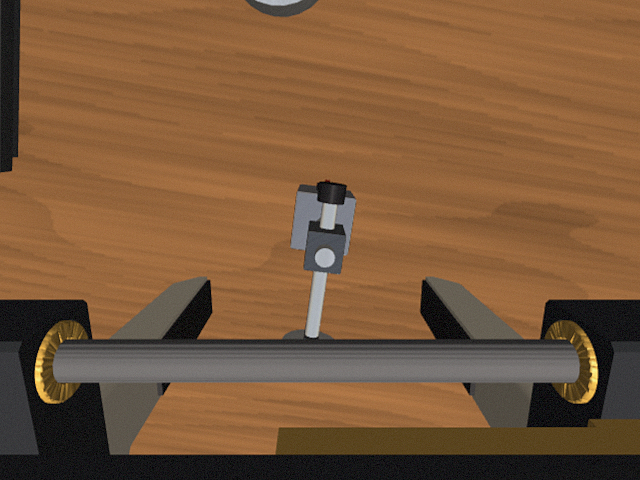

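View pics/c25.png

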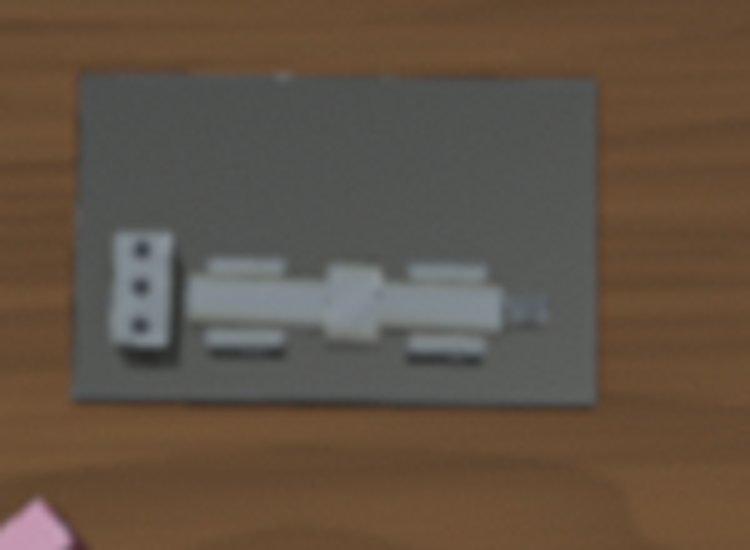

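```bash
python3 - <<'E'
from h import *
W=np.load('w20.npz');k=(W['K'],W['R'],W['t'])
a=px(k,(331,197),.125);b=px(k,(312.5,332),.125);d=a-b;print('rod yaw z.125',np.degrees(np.arctan2(d[1],d[0])))
for q,z in [((324.5,257),.152),((325,249),.142),((330,193),.125)]:print(q,px(k,q,z).round(4))
cc=[px(k,q,.142).round(4) for q in [(306,229),(345,233),(342,272),(305,268)]];print('clamp top corners',cc,np.mean(cc,0))
for i,j in((3,0),(2,1)):
    d=cc[j]-cc[i];print('ang',np.degrees(np.arctan2(d[1],d[0])),np.linalg.norm(d))
bb=[px(k,q,.055).round(4) for q in [(299,188),(356,198),(291,247)]]
d=bb[0]-bb[2];print('base ang',np.degrees(np.arctan2(d[1],d[0])),np.linalg.norm(d))
c=cam('top')
cr=lambda u,v,f=5,x0=250,y0=150:(x0+(u+.5)/f-.5,y0+(v+.5)/f-.5)
sc=np.array([px(c,cr(u,v),.115) for u,v in [(115,233),(174,233),(171,348),(114,347)]]);print('stop',sc.mean(0),[np.linalg.norm(sc[i]-sc[i-1]).round(4) for i in range(4)])
d=sc[0]-sc[3];print('stop x ang',np.degrees(np.arctan2(d[1],d[0])), np.degrees(np.arctan2(*(sc[1]-sc[2])[1::-1])))
print('plain',px(c,cr(188,297),.09),'thread',px(c,cr(549,311),.086),'collar',px(c,cr(354.5,301),.095))
crop('pics/w20.png',270,170,380,350,4,'pics/c26.png')
E
```

```text
rod yaw z.125 2.0174575953226004
(324.5, 257) [ 0.5216 -0.358   0.152 ]
(325, 249) [ 0.5238 -0.3582  0.142 ]
(330, 193) [ 0.5566 -0.3562  0.125 ]
clamp top corners [array([ 0.5345, -0.3445,  0.142 ]), array([ 0.5359, -0.3686,  0.142 ]), array([ 0.5107, -0.3713,  0.142 ]), array([ 0.5095, -0.3478,  0.142 ])] [ 0.52265 -0.35805  0.142  ]
ang 7.5195703251895285 0.025216859439668556
ang 6.115503566285487 0.025344230112591706
base ang 0.9075799973406306 0.05050633623615951
stop [0.56391656 0.12644662 0.115     ] [np.float64(0.0513), np.float64(0.0263), np.float64(0.0518), np.float64(0.0252)]
stop x ang -1.2076956861504349 -2.3607625848573957
plain [0.56491681 0.10850041 0.09      ] thread [ 0.55506977 -0.05578637  0.086     ] collar [0.56028284 0.03288394 0.095     ]
```

View pics/c26.png

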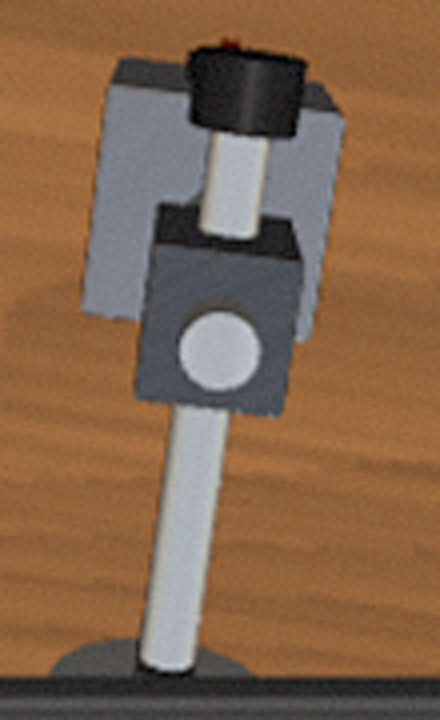

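```bash
python3 - <<'E'
from h import *
goto(.521,-.358,.15,92)
E
python3 -m pendant '[[[0,0,0],[0,0,6.7],0]]';python3 - <<'E'
from h import *
goto(.521,-.358,.15,92)
E
```

```text
shift [-2.7  5.  53.4] turn [-0.06  0.04  7.3 ] jaw -7.3
shift [-2.7  5.  53.4] turn [-6.000e-02 -9.000e-02 -1.727e+02] jaw 172.7
t 30.65 pos [ 0.5229 -0.3527  0.2034] jaw/x ang [-80.7   9.3] tilt 0.07 q [-0.67  0.21  1.4   0.    1.53  0.73] open 0.0927 F [-0.2 -0.8 -0.2]
time_s: 30.75
eef_pos: [0.5232, -0.3529, 0.2039]
eef_rot: [-3.141, -0.071, 0.0]
ft_force: [0.4, 0.2, -0.1]
opening: 0.0932
shift [-2.4  5.  53.9] turn [-0.02  0.01  0.57] jaw -0.6
shift [-2.4  5.  53.9] turn [-1.0000e-02 -3.0000e-02 -1.7943e+02] jaw 179.4
t 30.75 pos [ 0.5232 -0.3529  0.2039] jaw/x ang [-87.4   2.6] tilt 0.02 q [-0.67  0.21  1.39  0.    1.53  0.85] open 0.0932 F [ 0.4  0.2 -0.1]
```

```bash
python3 -m pendant '[[[-2.2,5,20],[0,0,0.5],0],[[-2.2,5,50],[0,0,0.5],0],[[-2.2,5,80],[0,0,0.5],0],[[-2.2,5,100],[0,0,0.5],0],[[-2.2,5,106],[0,0,0.5],0.3],[[-2.2,5,106],[0,0,0.5],0.4]]';python3 - <<'E'
from h import *
goto(.521,-.358,.098,92)
cv2.imwrite('pics/w21.png',read_camera('wrist')[:,:,::-1]);cv2.imwrite('pics/s21.png',read_camera('side')[:,:,::-1])
crop('pics/s21.png',330,120,450,220,6,'pics/c27.png')
E
```

```text
time_s: 31.35
eef_pos: [0.5206, -0.3581, 0.0973]
eef_rot: [-3.14, -0.057, 0.002]
ft_force: [0.4, 0.5, 1.0]
opening: 0.0813
shift [ 0.4 -0.  -0.7] turn [-0.07  0.08  0.07] jaw -0.1
shift [ 0.4 -0.  -0.7] turn [-1.2000e-01 -1.1000e-01 -1.7993e+02] jaw 179.9
t 31.35 pos [ 0.5206 -0.3581  0.0973] jaw/x ang [-87.9   2.1] tilt 0.11 q [-0.68  0.29  1.51  0.    1.35  0.85] open 0.0813 F [0.4 0.5 1. ]
```

View pics/w21.png

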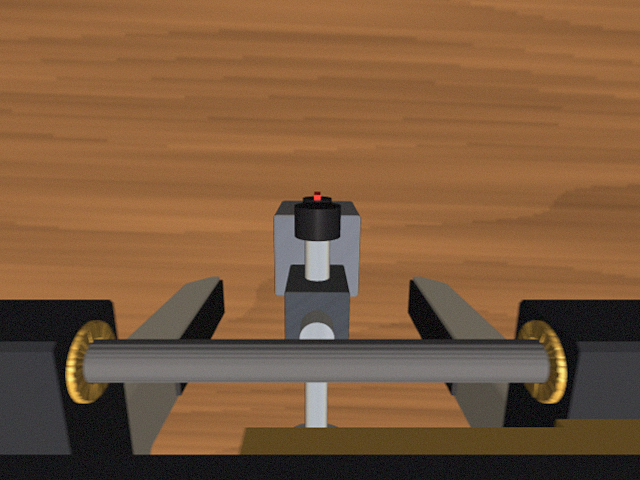

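View pics/c27.png

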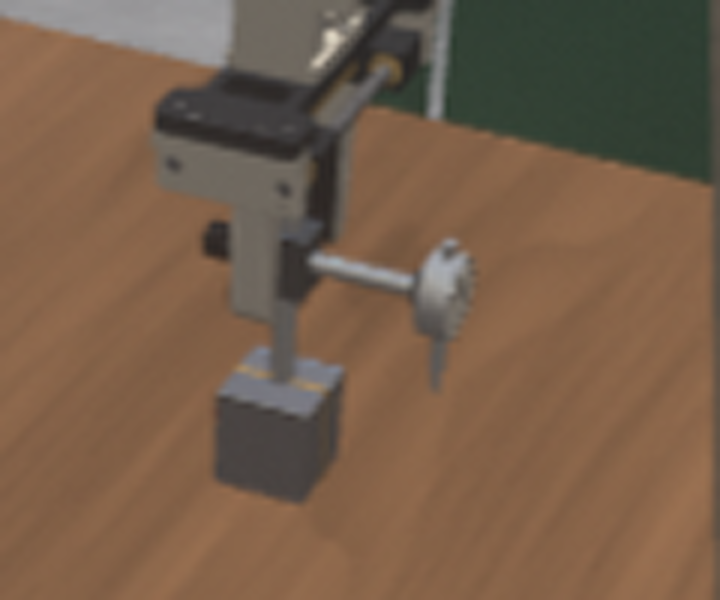

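```bash
python3 -m pendant '[[[0.4,0,0],[0,0,0],1],[[0.4,0,0],[0,0,0],1],[[0.4,0,0],[0,0,0],1],[[0.4,0,0],[0,0,0],1],[[0.4,0,0],[0,0,0],1],[[0.4,0,0],[0,0,0],1],[[0.4,0,0],[0,0,0],1],[[0.4,0,0],[0,0,0],1]]';python3 -m pendant '[[[0,0,0],[0,0,0],1],[[0,0,0],[0,0,0],1],[[0,0,0],[0,0,0],1],[[0,0,0],[0,0,0],1]]';python3 - <<'E'
from h import *
goto(.521,-.358,.098,92)
E
```

```text
time_s: 32.25
eef_pos: [0.5212, -0.3593, 0.098]
eef_rot: [-3.141, -0.055, 0.0]
ft_force: [-0.6, 0.5, -1.1]
opening: 0.0238
time_s: 32.65
eef_pos: [0.5211, -0.3593, 0.0979]
eef_rot: [-3.141, -0.055, 0.0]
ft_force: [0.0, 0.2, -1.6]
opening: 0.0237
shift [-0.1 -1.3 -0.1] turn [-0.01  0.01 -0.01] jaw 0.0
shift [-0.1 -1.3 -0.1] turn [2.0000e-02 2.0000e-02 1.7999e+02] jaw -180.0
t 32.65 pos [ 0.5211 -0.3593  0.0979] jaw/x ang [-88.   2.] tilt 0.02 q [-0.68  0.29  1.5   0.    1.35  0.85] open 0.0237 F [ 0.   0.2 -1.6]
```

```bash
python3 -m pendant '[[[0,0,-10],[0,0,0],1],[[0,0,-30],[0,0,0],1],[[0,0,-70],[0,0,0],1],[[0,0,-110],[0,0,0],1],[[0,0,-130],[0,0,0],1],[[0,0,-130],[0,0,0],1],[[0,0,-130],[0,0,0],1]]';python3 - <<'E'
from h import *
goto(.6404,.031,.228,87.8)
cv2.imwrite('pics/s22.png',read_camera('side')[:,:,::-1])
crop('pics/s22.png',330,70,450,200,5,'pics/c28.png')
E
```

```text
time_s: 33.35
eef_pos: [0.5209, -0.3592, 0.2271]
eef_rot: [-3.14, -0.054, 0.001]
ft_force: [0.4, 0.0, -7.7]
opening: 0.0238
shift [ 133.  -385.8   -0.8] turn [-0.04  0.05  4.19] jaw -4.2
shift [ 133.  -385.8   -0.8] turn [-7.0000e-02 -6.0000e-02 -1.7581e+02] jaw 175.8
t 33.35 pos [ 0.5209 -0.3592  0.2271] jaw/x ang [-88.   2.] tilt 0.06 q [-0.68  0.21  1.36  0.    1.58  0.85] open 0.0238 F [ 0.4  0.  -7.7]
```

View pics/c28.png

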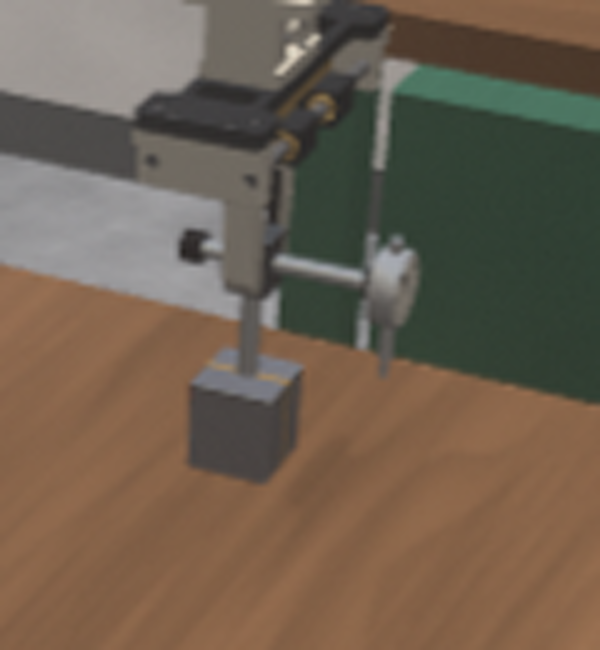

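```bash
python3 -m pendant '[[[25,-40,0],[0,0,1],1],[[40,-80,0],[0,0,2],1],[[60,-130,0],[0,0,3],1],[[70,-175,0],[0,0,4.2],1],[[85,-220,0],[0,0,4.2],1],[[100,-265,0],[0,0,4.2],1],[[115,-310,0],[0,0,4.2],1],[[125,-350,0],[0,0,4.2],1]]';python3 - <<'E'
from h import *
goto(.6404,.031,.228,87.8)
E
```

```text
time_s: 34.2
eef_pos: [0.6329, -0.0026, 0.2246]
eef_rot: [-3.14, 0.059, 0.008]
ft_force: [0.6, -0.8, -5.8]
opening: 0.0237
shift [  6.2 -33.9  -3.4] turn [-0.03  0.27  0.03] jaw -0.0
shift [  6.2 -33.9  -3.4] turn [-4.3000e-01 -5.0000e-02 -1.7997e+02] jaw 180.0
t 34.2 pos [ 0.6329 -0.0026  0.2246] jaw/x ang [-92.2  -2.2] tilt 0.28 q [-0.09  0.22  1.35  0.    1.58  1.52] open 0.0237 F [ 0.6 -0.8 -5.8]
```

```bash
python3 -m pendant '[[[4,-18,0],[0,0,0],1],[[7,-34,0],[0,0,0],1],[[7,-34,0],[0,0,0],1],[[7,-34,0],[0,0,0],1]]';python3 - <<'E'
from h import *
goto(.6404,.031,.1379,87.8)
cv2.imwrite('pics/s23.png',read_camera('side')[:,:,::-1]);cv2.imwrite('pics/w23.png',read_camera('wrist')[:,:,::-1])
crop('pics/s23.png',220,110,370,270,5,'pics/c29.png')
E
```

```text
time_s: 34.6
eef_pos: [0.6417, 0.0277, 0.2268]
eef_rot: [3.14, -0.061, -0.003]
ft_force: [0.4, -1.2, -7.1]
opening: 0.0238
shift [-1.2 -3.3 88.9] turn [ 0.05  0.12 -0.02] jaw 0.0
shift [-1.2 -3.3 88.9] turn [ 1.9000e-01 -7.0000e-02  1.7998e+02] jaw -180.0
t 34.6 pos [0.6417 0.0277 0.2268] jaw/x ang [-92.2  -2.2] tilt 0.13 q [-0.04  0.24  1.33 -0.    1.58  1.57] open 0.0238 F [ 0.4 -1.2 -7.1]
```

View pics/c29.png

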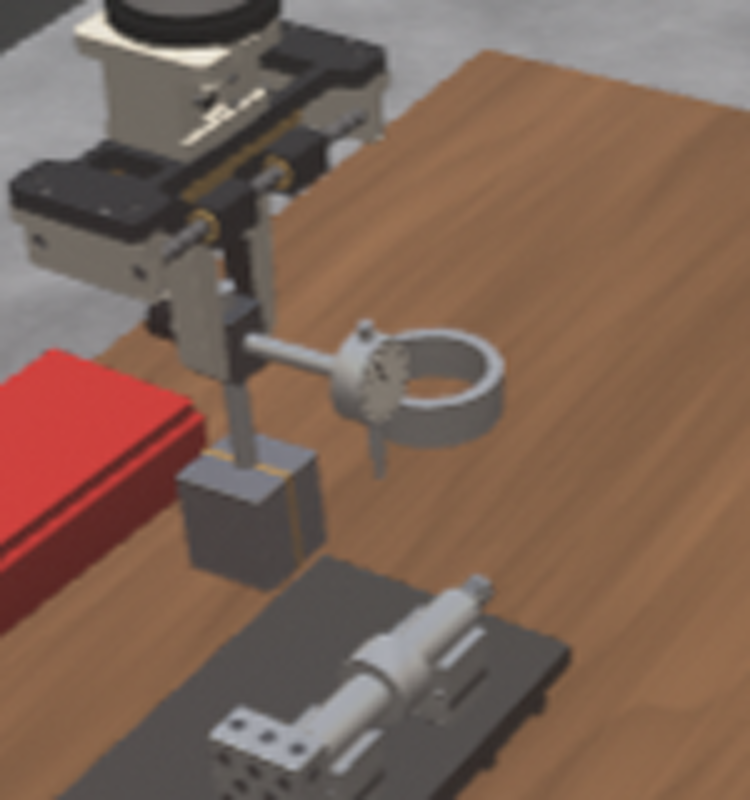

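```bash
python3 -m pendant '[[[-1,-3,15],[0,0,0],1],[[-1,-3,35],[0,0,0],1],[[-1,-3,55],[0,0,0],1],[[-1,-3,70],[0,0,0],1],[[-1,-3,78],[0,0,0],1],[[-1,-3,80],[0,0,0],1],[[-1,-3,80],[0,0,0],1]]';python3 - <<'E'
from h import *
goto(.6404,.031,.1379,87.8)
cv2.imwrite('pics/s24.png',read_camera('side')[:,:,::-1]);cv2.imwrite('pics/w24.png',read_camera('wrist')[:,:,::-1])
crop('pics/s24.png',220,130,370,270,5,'pics/c30.png')
E
```

```text
time_s: 35.4
eef_pos: [0.6415, 0.0314, 0.1483]
eef_rot: [3.141, -0.061, 0.0]
ft_force: [-0.2, -0.5, -5.6]
opening: 0.0237
shift [-1.1  0.4 10.4] turn [ 0.   -0.02 -0.02] jaw 0.0
shift [-1.1  0.4 10.4] turn [-3.0000e-02 -0.0000e+00  1.7998e+02] jaw -180.0
t 35.4 pos [0.6415 0.0314 0.1483] jaw/x ang [-92.2  -2.2] tilt 0.02 q [-0.03  0.27  1.43 -0.    1.44  1.58] open 0.0237 F [-0.2 -0.5 -5.6]
```

View pics/c30.png

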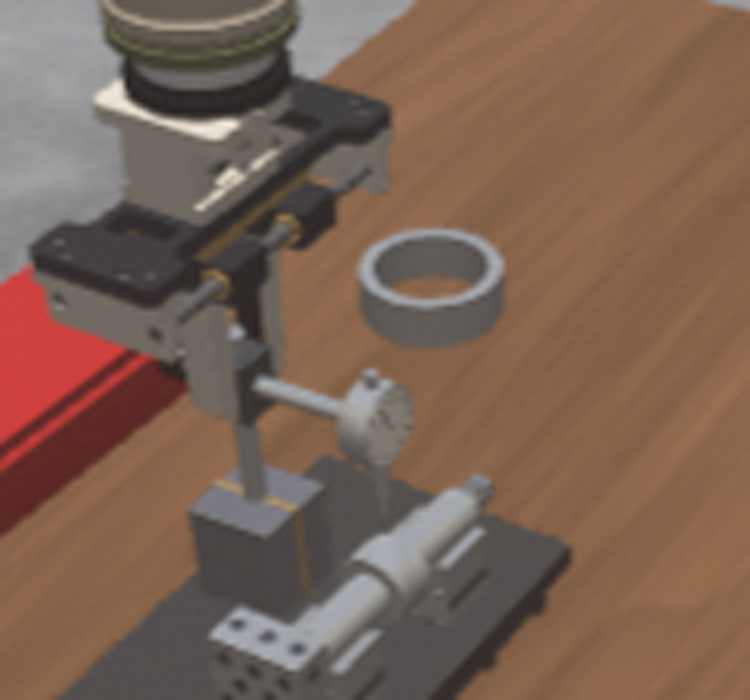

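```bash
python3 - <<'E'
from h import *
S=cam('side');print(proj(S,[[.5615,.0345,.1204],[.5615,.0445,.1204],[.5715,.0345,.1204],[.5605,.0335,.102]]))
crop('pics/s24.png',270,210,330,260,12,'pics/c31.png')
E
```

```text
[[295.31520336 232.8527574 ]
 [293.14570461 235.11837613]
 [291.81632197 231.65277562]
 [296.24264621 238.63455356]]
```

View pics/c31.png

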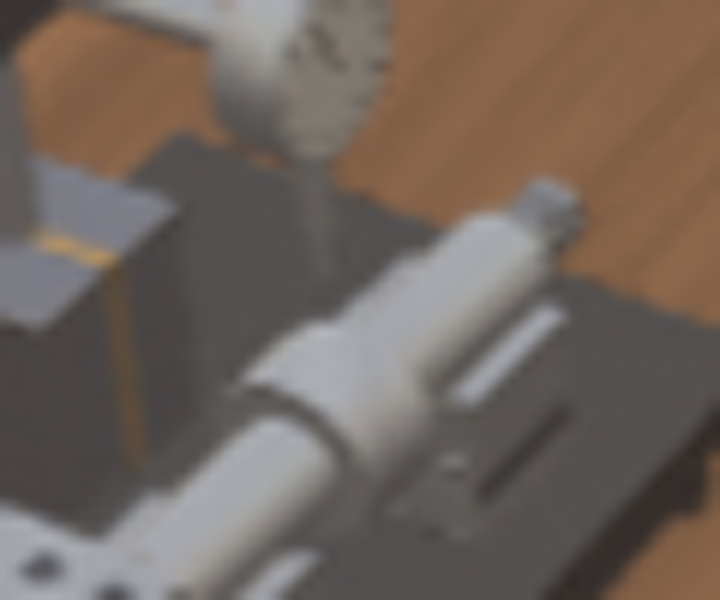

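```bash
python3 -m pendant '[[[-1,0,3],[0,0,0],1],[[-1,0,6],[0,0,0],1],[[-1,0,8],[0,0,0],1],[[-1,0,9.5],[0,0,0],1],[[-1,0,9.5],[0,0,0],1],[[-1,0,9.5],[0,0,0],1]]';python3 - <<'E'
from h import *
goto(.6404,.031,.1379,87.8)
E
```

```text
time_s: 36.1
eef_pos: [0.6406, 0.0316, 0.1392]
eef_rot: [-3.141, 0.06, -0.001]
ft_force: [-2.3, -0.1, -0.2]
opening: 0.0238
shift [-0.1  0.6  1.3] turn [-0.   -0.03 -0.01] jaw 0.0
shift [-0.1  0.6  1.3] turn [-5.0000e-02  0.0000e+00  1.7999e+02] jaw -180.0
t 36.1 pos [0.6406 0.0316 0.1392] jaw/x ang [-92.2  -2.2] tilt 0.03 q [-0.03  0.28  1.44  0.    1.42  1.58] open 0.0238 F [-2.3 -0.1 -0.2]
```

```bash
python3 - <<'E'
from h import *
cv2.imwrite('pics/s25.png',read_camera('side')[:,:,::-1]);cv2.imwrite('pics/w25.png',read_camera('wrist')[:,:,::-1])
crop('pics/s25.png',250,180,330,260,8,'pics/c32.png')
S=cam('side');print(proj(S,[[.5605,.034,.11]]))
E
```

```text
[[295.9795033  236.20172407]]
```

View pics/c32.png

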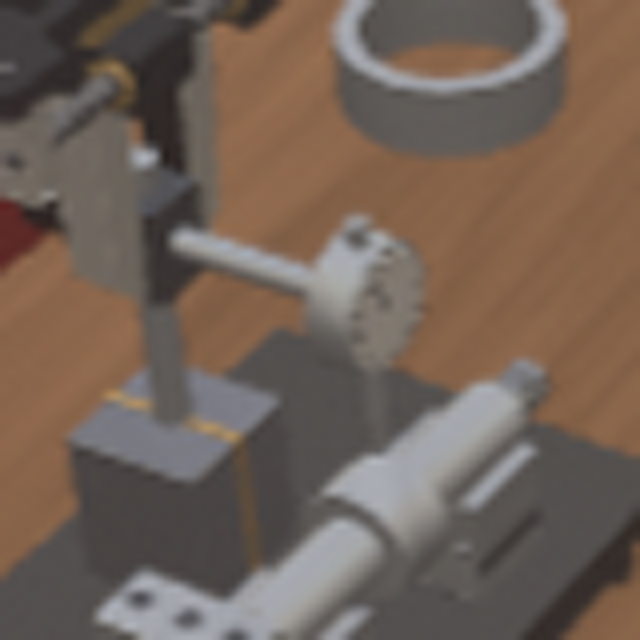

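View pics/w25.png

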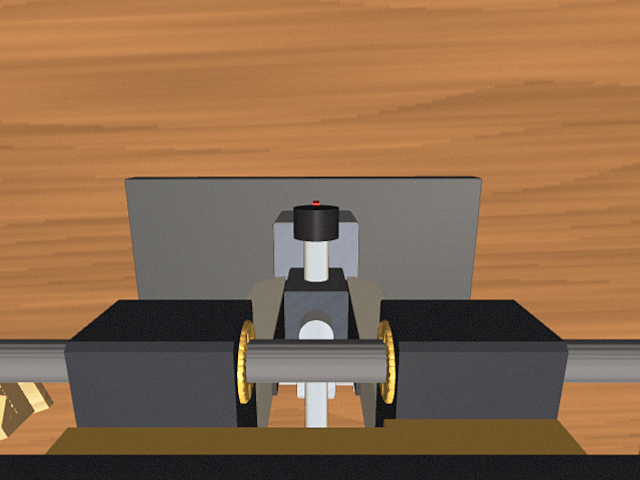

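```bash
python3 -m pendant '[[[0,0,0.4],[0,0,0],1],[[0,0,0.4],[0,0,0],0.7],[[0,0,0.4],[0,0,0],0.65],[[0,0,0.4],[0,0,0],0.5],[[0,0,0.4],[0,0,0],0.3],[[0,0,0.4],[0,0,0],0],[[0,0,0.4],[0,0,0],0],[[0,0,0.4],[0,0,0],0]]';python3 -m pendant '[[[0,0,0],[0,0,0],0],[[0,0,0],[0,0,0],0],[[0,0,0],[0,0,0],0],[[0,0,0],[0,0,0],0],[[0,0,0],[0,0,0],0],[[0,0,-30],[0,0,0],0],[[0,0,-70],[0,0,0],0],[[0,0,-110],[0,0,0],0]]';python3 - <<'E'
from h import *
goto(.5,-.358,.25,87.8)
cv2.imwrite('pics/s26.png',read_camera('side')[:,:,::-1]);cv2.imwrite('pics/w26.png',read_camera('wrist')[:,:,::-1])
crop('pics/s26.png',200,160,350,280,5,'pics/c33.png')
E
```

```text
time_s: 37.0
eef_pos: [0.6404, 0.0315, 0.1381]
eef_rot: [-3.141, 0.06, 0.0]
ft_force: [-0.5, -0.6, 0.1]
opening: 0.0679
time_s: 37.8
eef_pos: [0.6398, 0.0316, 0.2487]
eef_rot: [-3.141, 0.061, 0.003]
ft_force: [0.7, -0.3, 0.7]
opening: 0.0928
shift [-124.6  394.7   -1.1] turn [-0.    0.1  -0.01] jaw 0.0
shift [-124.6  394.7   -1.1] turn [1.5000e-01 0.0000e+00 1.7999e+02] jaw -180.0
t 37.8 pos [0.6398 0.0316 0.2487] jaw/x ang [-92.2  -2.2] tilt 0.1 q [-0.03  0.23  1.3   0.    1.62  1.58] open 0.0928 F [ 0.7 -0.3  0.7]
```

View pics/c33.png

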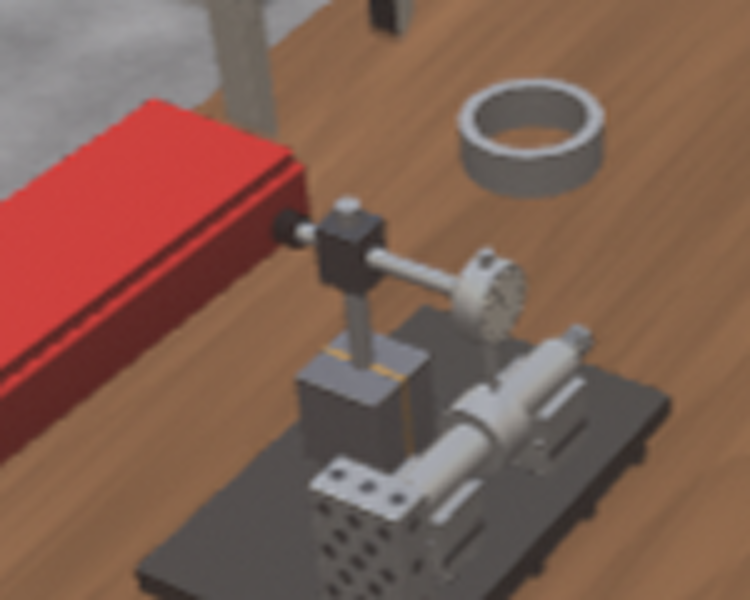

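```bash
python3 -m pendant '[[[0,0,-40],[0,0,0],0],[[-20,50,-60],[0,0,0],0],[[-50,100,-60],[0,0,0],0],[[-80,150,-60],[0,0,0],0],[[-110,200,-60],[0,0,0],0],[[-130,250,-60],[0,0,0],0],[[-150,300,-60],[0,0,0],0],[[-150,300,-60],[0,0,0],0]]';python3 -m pendant '[[[0,0,0],[0,0,0],0],[[0,0,0],[0,0,0],0]]';python3 - <<'E'
from h import *
cv2.imwrite('pics/t27.png',read_camera('top')[:,:,::-1]);cv2.imwrite('pics/s27.png',read_camera('side')[:,:,::-1])
crop('pics/t27.png',250,150,400,260,5,'pics/c34.png')
crop('pics/s27.png',200,150,360,280,5,'pics/c35.png')
s=status.observe();print(s['time_s'],s['eef_pos'],s['ft_force'])
E
```

```text
time_s: 38.7
eef_pos: [0.4774, -0.2646, 0.3081]
eef_rot: [3.14, -0.062, 0.0]
ft_force: [0.3, -0.3, 0.1]
opening: 0.093
time_s: 38.9
eef_pos: [0.4786, -0.263, 0.3079]
eef_rot: [-3.14, 0.064, -0.0]
ft_force: [0.2, 0.7, -0.0]
opening: 0.093
39.0 [ 0.47940825 -0.26155206  0.30801475] [0.30910517 0.42212856 0.44138458]
```

View pics/c34.png

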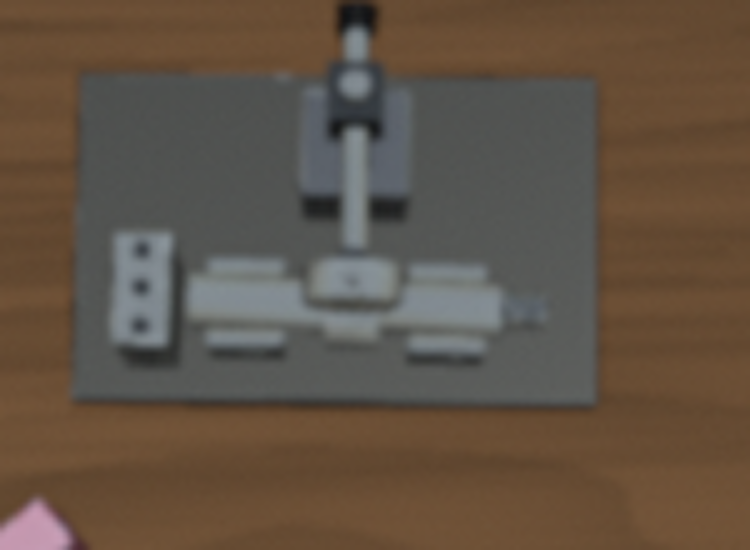

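View pics/c35.png

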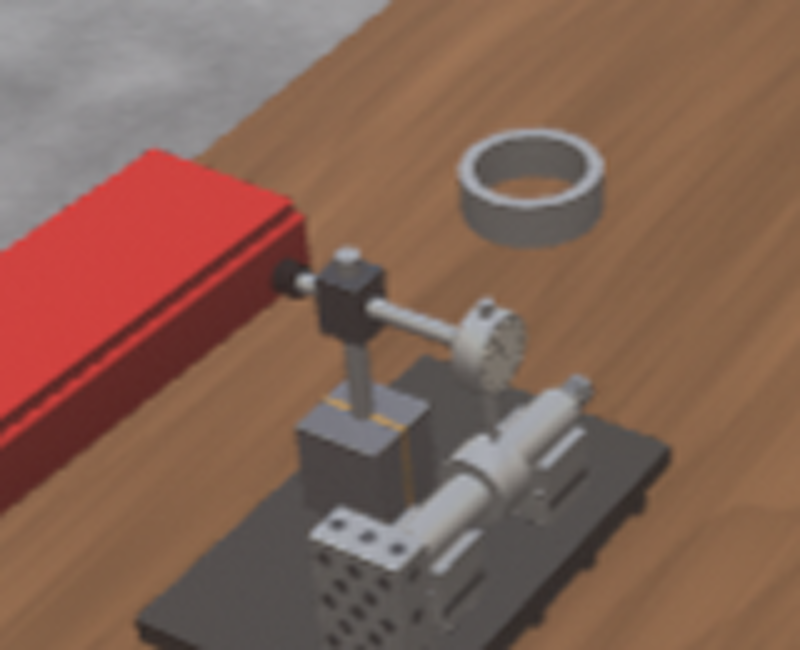

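View pics/t27.png

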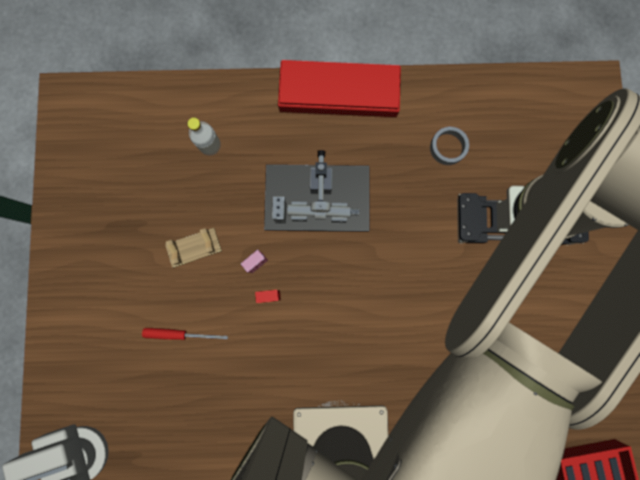

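```bash
python3 - <<'E'
from h import *
c=cam('top')
cr=lambda u,v,f=5,x0=250,y0=150:(x0+(u+.5)/f-.5,y0+(v+.5)/f-.5)
p=px(c,cr(354,83),.192);d=px(c,cr(356,246),.165)
print('post',p,'rod front',d); a=px(c,cr(357,15),.165);v=a-d;yaw=np.arctan2(v[1],v[0]);print('yaw',np.degrees(yaw))
tip=p[:2]-.08*np.array([np.cos(yaw),np.sin(yaw)]);print('tip',tip,'collar',px(c,cr(353,335),.085)[:2],px(c,cr(354.5,301),.095)[:2])
E
```

```text
post [0.63427836 0.03127719 0.192     ] rod front [0.57117958 0.0320104  0.165     ]
yaw -1.6894182115131302
tip [0.55431313 0.03363572] collar [0.54637896 0.03391322] [0.56028284 0.03288394]
```

```bash
python3 - <<'E'
from h import *
c=cam('top')
cr=lambda u,v,f=5,x0=250,y0=150:(x0+(u+.5)/f-.5,y0+(v+.5)/f-.5)
print('base front',px(c,cr(355,197),.095),px(c,cr(355,90),.095),'bottom front',px(c,cr(355,215),.04))
print('clamp front edge top',px(c,cr(355,121),.182))
crop('pics/w26.png',220,140,420,340,4,'pics/c36.png')
E
```

```text
base front [0.60827122 0.0314491  0.095     ] [0.65821614 0.0301913  0.095     ] bottom front [0.61202085 0.03131557 0.04      ]
clamp front edge top [0.62079095 0.03119566 0.182     ]
```

View pics/c36.png

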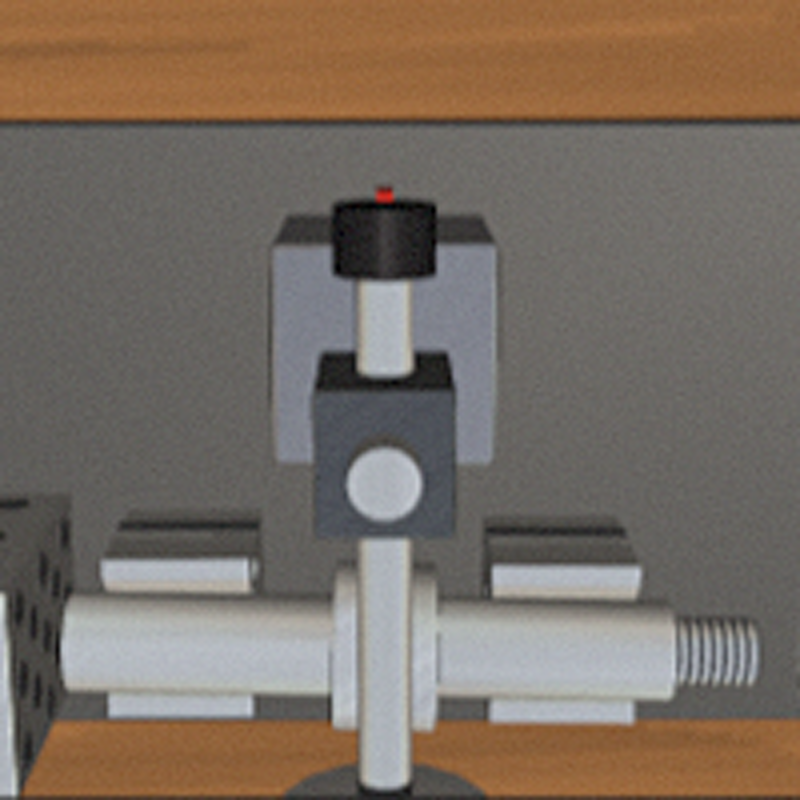

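```bash
python3 - <<'E'
from h import *
goto(.53,.033,.34,87.8)
E
```

```text
shift [  39.4 -296.3  -31.8] turn [-0.03 -0.01  0.03] jaw -0.0
shift [  39.4 -296.3  -31.8] turn [ 1.0000e-02 -5.0000e-02 -1.7997e+02] jaw 180.0
t 39.0 pos [ 0.4794 -0.2616  0.308 ] jaw/x ang [-92.2  -2.2] tilt 0.03 q [-0.59 -0.03  1.47  0.    1.71  1.01] open 0.0932 F [0.3 0.4 0.4]
```

```bash
python3 -m pendant '[[[39,-296,-32],[0,0,0],0],[[39,-296,-32],[0,0,0],0],[[39,-296,-32],[0,0,0],0],[[39,-296,-32],[0,0,0],0],[[39,-296,-32],[0,0,0],0],[[39,-296,-32],[0,0,0],0],[[39,-296,-32],[0,0,0],0],[[39,-296,-32],[0,0,0],0]]'; python3 -m pendant '[[[0,0,0],[0,0,0],0],[[0,0,0],[0,0,0],0],[[0,0,0],[0,0,0],0]]'; python3 - <<'E'
from h import *
c=cam('wrist');np.savez('w28.npz',K=c[0],R=c[1],t=c[2])
cv2.imwrite('pics/w28.png',read_camera('wrist')[:,:,::-1])
crop('pics/w28.png',240,130,400,340,4,'pics/c37.png')
print(pose()[0],proj(c,[[.561,.033,.102],[.64,.031,.192],[.601,.04,.04]]))
im=cv2.imread('pics/c37.png');print(im.shape)
E
```

```text
time_s: 39.8
eef_pos: [0.5293, 0.0343, 0.3401]
eef_rot: [3.141, -0.052, 0.0]
ft_force: [0.5, -1.0, 0.3]
opening: 0.0929
time_s: 40.1
eef_pos: [0.5292, 0.0306, 0.34]
eef_rot: [3.141, -0.064, -0.0]
ft_force: [-0.5, -1.0, -0.7]
opening: 0.0928
[0.52926346 0.03065787 0.34006558] [[312.11968686 173.68549871]
 [309.23974791  79.68098624]
 [305.0623891  134.4990035 ]]
(840, 640, 3)
```

View pics/w28.png

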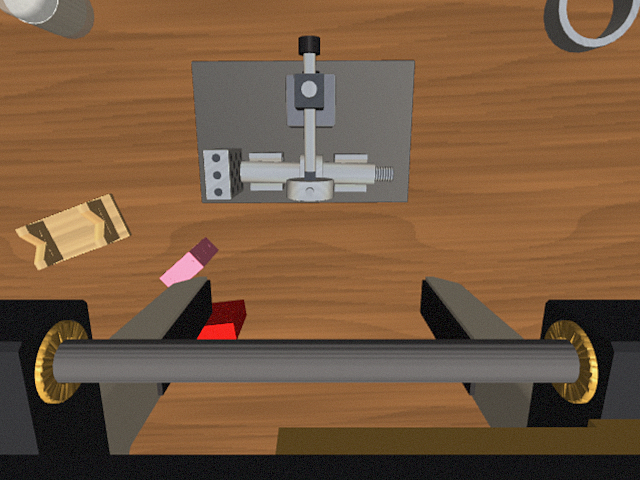

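```bash
python3 - <<'E'
from h import *
W=np.load('w28.npz');k=(W['K'],W['R'],W['t'])
crop('pics/w28.png',190,30,420,210,3.4,'pics/c38.png')
print('post',px(k,(309.5,89),.192),'rear edge',px(k,(304,60.5),.04),'front',px(k,(304,202.5),.04))
print('base top rear/front',px(k,(311,75),.095),px(k,(311,126),.095))
print('shaft axis',px(k,(215+60,172.5),.09),px(k,(350,173),.09))
E
```

```text
post [0.63327372 0.03110229 0.192     ] rear edge [0.68038861 0.03739899 0.04      ] front [0.52171329 0.04506129 0.04      ]
base top rear/front [0.65717972 0.03000973 0.095     ] [0.60860596 0.03214536 0.095     ]
shaft axis [0.56284284 0.07248648 0.09      ] [ 0.55905351 -0.00709345  0.09      ]
```

View pics/c38.png

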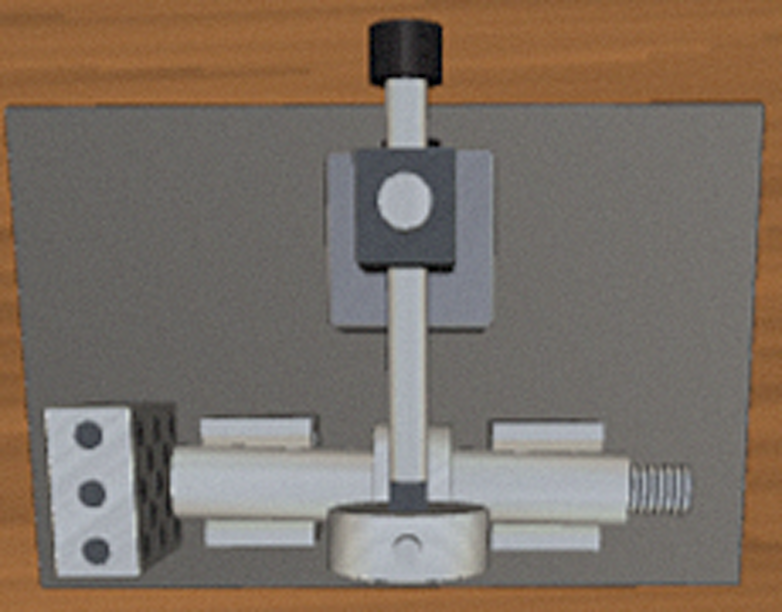

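```bash
python3 - <<'E'
from h import *
W=np.load('w28.npz');k=(W['K'],W['R'],W['t'])
f=lambda u,v,z:px(k,(190+(u+.5)/3.4-.5,30+(v+.5)/3.4-.5),z)[:2]
L,Rr=f(46,492,.115),f(134,490,.115);e=f(172,483,.09);t=f(692,489,.086);col=(f(375,480,.095)+f(450,480,.095))/2
print('stop y edges',L,Rr,'centre',(L+Rr)/2,'plain end',e,'thread',t,np.linalg.norm(e-t),'collar',col)
print('blocks',f(258,482,.08),f(546,485,.08))
s=status.observe();print(s['time_s'],np.abs(s['qd']).max())
E
```

```text
stop y edges [0.56591136 0.141865  ] [0.56543101 0.11591552] centre [0.56567119 0.12889026] plain end [0.56518739 0.1093041 ] thread [ 0.55630829 -0.05368434] 0.16323010929749718 collar [0.56342446 0.03416265]
blocks [0.5636498 0.0837268] [ 0.55893232 -0.0081766 ]
40.15 0.0038366268009433534
```

```bash
python3 -c "
from cell import close_job
print(close_job())"
```

```text
the job is handed in; nothing more can be done
None
```

I finished the set-up and handed the job in at about 40 s of the 125 s allowed. My last camera checks put everything inside the stated limits, though the hand-in gave no verdict.

**Final checks, measured in the images**
- **V-blocks:** both stand upright on the plate's front half, about 49 mm to the left and 43 mm to the right of the collar's middle (34–58 mm allowed).
- **Shaft:** it lies in both grooves with the plain end to the left, parallel to the plate to within about 1°.
- **Stop block:** it stands square, with a gap of about 6 mm to the plain end (15 mm allowed).
- **Dial stand:** it stands upright on the rear half and is centred sideways over the collar. Front to back, the top and wrist cameras put the post 72–74 mm behind the shaft axis instead of 80 mm, so the plunger tip sits about 6–8 mm forward of the collar's middle. The limit is 12 mm, so I left it.
- **Bystanders:** the ring, bottle and screwdriver were not touched and look unmoved in the top camera picture.

**What disagreed or went wrong**
- **First grip on the shaft slipped:** the images showed the fingertips about 26 mm higher than the stated TCP geometry puts them. The fingers slid off the top of the collar with the shaft still in its rest. I gripped again lower and it held.
- **Shaft along its axis:** the cameras put it about 3 mm to the right of where the arm's reading did, so I used the camera value to place the stop block and the dial stand.
- **Dial stand position:** the arm's reading put the post at x = 0.640 m, while both cameras agreed on about 0.633 m. I took the cameras as correct.

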